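# Balance a tube rotator: heavy side down

## Robot

A 6-joint arm with a two-finger parallel gripper is mounted at the origin on the work surface. World frame = base frame: x ahead of the robot, y to its left, z up, the work surface at z = 0. Lengths are in mm, angles in rad, forces in N, time in s.
With the tool pointing down it reaches from about 350 to 725 mm from the base axis. Payload 6 kg.
Tool frame: the origin (TCP) lies on the centre line of the jaws, within the pads' length; the fingertips stand 11 mm ahead of it and the grasp point (between the pads) lies 8 mm behind it; z points along the fingers, y is the line along which they close (so a half turn about z gives the same grasp; the last joint's range is limited). The gripper opens to 85 mm and grips with 20 to 120 N. Pads are 22 mm wide; open, the fingers measure 114 mm over their backs; the gripper's body (76 mm by 85 mm) begins 54 mm behind the grasp point. The pads swing forward as they close: fully open they stand 13 mm farther back than shut.
Start: joints at [-0.979, 0.04, 0.085, 0, -1.615, -0.334], TCP at [152.981, -580.145, 209.361] pointing down, gripper open.
Joint ranges: [-2.56, 2.56], [-1.29, 2.01], [-1.08, 1.49], [-3.29, 1.98], [-2.81, -0.18], [-2.99, 2.99]. Speed limits (rad/s): [2.57, 2.57, 3.01, 3.14, 3.14, 3.14].

## Interface

Orientations are given as a unit quaternion [x, y, z, w].
In Python, from plant import arm gives the robot as it stands.
- The arm moves only by the tool send_rows, never from a script. Its argument "targets" is a list of rows, each a list of 3 entries, a list of its own where there are three numbers: the opening, from -1 (shut) to 1 (fully open), then the shift along the tool's x, y, z in cm, then the turn about the tool's z in degrees. In form: [[fingers, [tx, ty, tz], yaw], ...]. A call has exactly 5 rows; each row shifts and turns the commanded pose from where the row before left it, along the tool's axes as they then stand; what a row does not reach is not made up. A row lasts 1/12 s, in which the tool goes at most 41.7 mm and 7.16 degrees, less where a joint would pass 70% of its speed; a pose out of reach is approached as far as the arm can. A call is refused whole if a number of a shift passes 4.17 or a number of a turn 7.16, either way. A call with a gripper value outside its range is refused whole. The fingers move at their own pace and stop on an object; "force" is the grip in N (left out, the last holds). Time passes only in rows, so rows that do not move let the fingers close, or fill a call up. It gives the time, the measured TCP pose, the force, the opening and the grip force at its end, in the units of the state.
- arm.get_state(): the state, without advancing time (a new reading comes with each control period).
- arm.camera(name): name is "scene" or "side" or "wrist"; returns (picture, depth): 384x512x3 uint8, blue, green, red; 384x512 float32, mm along the optical axis (not along the pixel's ray), 0 where there is no reading.
- arm.camera_info(name): a dict with "K" (3x3 intrinsics, pixels), "rvec" (rotation vector, rad) and "tvec" (3), from world to camera coordinates, as OpenCV has them. Camera axes: x right, y down, z forward; pixel columns grow to the right and rows downward; lengths in mm; the calibration is good to about 2 mm. A picture is of the moment at which its call begins: read the wrist's pose just before it. camera_info takes no time and is no camera call; for the wrist camera it gives the pose at the moment of the call.
- arm.hand_in(): hands the job in; it is judged then, once.
The state is a dict: "time_s": time; "joint_positions": joint angles; "joint_velocities": joint speeds; "joint_efforts": joint torques, N m; "ee_pos": TCP position; "tcp_rot": TCP orientation; "wrist_force": force on the tool from outside, world axes, zero at the start; "moment": the same for the moment, N m; "finger_gap": finger opening in mm; "grasp_force": force on a finger pad.
Only numpy, scipy, OpenCV 4.12 (cv2) and the standard library are available. Lean on these libraries where they do the work, as an engineer would, in place of code of your own. Each camera call takes 0.05 s, during which the arm holds its last target. There are 200 camera calls.

## Task

The loaded wheel of the tube rotator is out of balance: first stand the spare tube that lies on the bench upright in the steel cup, where I can reach it, and let go of it. Then turn the wheel by hand to feel where its heavy side is, bring the heavy side straight down and keep hold of the rim there: finish while still gripping it, so that the wheel cannot turn when I plug the spare tube in at the top. Leave everything else on the bench where it stands.

Things in the scene. Friction and masses are not known exactly. Their poses are not given: they have to be found in the camera images.
- tube: Spare balance tube: opaque white plastic sample tube, 115 mm long, 70 g, body 30 mm in diameter; the 12 mm skirt at its foot and the 14 mm blue screw cap are 34 mm in diameter. Origin: centre of the foot's underside; its z axis runs along the tube from the foot to the cap. At the start it lies on the bench, cap to the robot's left (+y), roughly across the robot's view
- tube_cap (a point): Centre of the top of the spare tube's cap, 115 mm from its foot along its z axis
- cup: Loose plain steel cup without handle, 0.45 kg, 54 mm outside and 46 mm inside diameter, 55 mm high, 50 mm deep inside. Origin: centre of its underside, z up
- rotator: End-over-end tube rotator, fixed to the bench: white drive housing 130 x 170 mm and 198 mm high on the robot's side of the wheel, on a dark foot plate 300 x 190 x 13 mm that reaches under the wheel. Origin: on the bench under the middle of the housing; x points from the housing along the wheel's shaft towards the wheel, z up
- wheel_hub (a point): Centre of the wheel: on the shaft's axis, mid-thickness of the wheel's plate, 105 mm ahead (rotator x) of the rotator's origin, 165 mm above the bench; does not turn. x axis: the level shaft axis; y: level, in the wheel's plane; z up
- rim_top (a point): Highest point of the wheel's rim, 140 mm above the hub; does not turn; axes as the hub's. The wheel is an upright flat round aluminium plate, 280 mm in diameter, 10 mm thick, bare over the outer 35 mm of both faces, so the rim can be pinched from above, one finger on each face
- tube_ends (a point): On the axis, 85 mm ahead of the hub, level with the cap ends of the wheel's tubes. 12 sockets on a circle of 85 mm radius, every second one holding an opaque tube like the spare one: 85 mm out of the plate away from the robot, 30 mm towards it, none farther than 105 mm from the axis. What they hold differs and cannot be seen, so one side of the wheel, in any direction, is heavy
- wheel (a joint): Wheel's turn about the hub's x axis, rad; positive moves the rim's top to the hub's -y. Its zero means nothing; no stops. Drive drag, 0.31 N m either way, keeps it where it is left. The heavy side adds a pull of at most 0.2 to 0.3 N m (heavy side level with the axis), none when straight up or down. Starts with the heavy side 0.9 rad or more from straight down
- dish_a: Closed petri dish, 60 mm in diameter, 15 mm high; not to be moved. Origin: centre of its underside
- dish_b: Stack of two petri dishes, 60 mm in diameter, 32 mm high; not to be moved. Origin: centre of its underside
- dish_c: Closed petri dish, 60 mm in diameter, 15 mm high; not to be moved. Origin: centre of its underside
- bottle_a: Square clear sample bottle with white cap, 62 x 62 mm, 128 mm high; not to be moved. Origin: centre of its underside
- bottle_b: Square clear sample bottle with white cap, 62 x 62 mm, 128 mm high; not to be moved. Origin: centre of its underside
- forceps: Steel forceps lying on the bench, 115 mm long; not to be moved. Origin: centre of its underside
- timer: Small white bench timer lying flat, 55 x 65 x 16 mm; not to be moved. Origin: centre of its underside
Not all that is in view belongs to the job. Of the things that look like the cup, the smaller one is meant. What is shaped like the tube but green is not meant.

How it is judged:
By the outcome, as a careful person would: the job done as asked, in the order asked, and still so for the second after the job is handed in, while the arm keeps its last pose, push and grip.
It also fails if it takes over 72 s, if anything falls off the work surface, if the arm or the gripper's body presses on something with over 40 N, if the wrist force passes 120 N, or if a joint passes its speed limit or range.

## Working session

There is one attempt and no reset: what is moved stays moved. The work goes in short steps, Python scripts to look and compute and a tool call to move; the robot and the scene stay as the last step left them, time stands still between calls to the robot, and variables do not carry over. Pictures are saved under pics/ and viewed, at most 10 in all, crops included, and the job is handed in when it is done.

Besides the shell and the picture viewer there is one more tool, called after "Request:" by a JSON object that holds its "fn" and its "kwargs". send_rows: Moves the arm, as the interface text tells. Its arguments: {"type":"object","properties":{"targets":{"type":"array","items":{"type":"array"}},"force":{"type":"number"}},"required":["targets"]}

```bash
mkdir -p pics; ls; cat > h.py <<'E'
from plant import arm
import numpy as np, cv2
from scipy.spatial.transform import Rotation as R
def grab(n):
    i=arm.camera_info(n); p,d=arm.camera(n); return p,d,i
def back(u,v,z,i):
    K=np.array(i["K"]);Rm=R.from_rotvec(np.ravel(i["rvec"])).as_matrix();t=np.ravel(i["tvec"])
    c=np.array([(u-K[0,2])/K[0,0],(v-K[1,2])/K[1,1],1.])*z
    return Rm.T@(c-t)
def cloud(d,i):
    K=np.array(i["K"]);Rm=R.from_rotvec(np.ravel(i["rvec"])).as_matrix();t=np.ravel(i["tvec"])
    v,u=np.mgrid[:d.shape[0],:d.shape[1]]
    c=np.stack([(u-K[0,2])/K[0,0]*d,(v-K[1,2])/K[1,1]*d,d],-1)
    return (c-t)@Rm
def proj(P,i):
    return cv2.projectPoints(np.float64(P).reshape(-1,1,3),np.array(i["rvec"]),np.array(i["tvec"]),np.array(i["K"]),None)[0].reshape(-1,2)
E
python3 - <<'E'
from h import *
print(arm.get_state())
for n in("scene","side"):
    p,d,i=grab(n); cv2.imwrite(f"pics/{n}0.png",p); np.savez(f"{n}0.npz",p=p,d=d)
    print(n,i)
E
```

```text
pics
{'time_s': 0.0, 'joint_positions': array([-9.79299612e-01,  4.08234277e-02,  8.37947889e-02, -4.68561858e-04,
       -1.61551808e+00, -3.33708157e-01]), 'joint_velocities': array([-0.00056969, -0.00100669,  0.00139087, -0.00075911, -0.00089125,
        0.00096952]), 'joint_efforts': array([-6.41196166e-04, -3.68210971e+01,  3.47403324e+01,  6.93232432e+00,
       -5.48270764e-03,  3.41589956e-08]), 'ee_pos': array([ 152.94917629, -579.78696856,  208.36255411]), 'tcp_rot': array([-1.28547804e-01,  9.91702900e-01,  8.87662521e-04, -1.81126409e-04]), 'wrist_force': array([-1.60826567, -0.23833048, -0.437818  ]), 'moment': array([-0.0301648 ,  0.00534576, -0.00837146]), 'grasp_force': 0.0, 'finger_gap': 85.40825834153023}
scene {'K': array([[433.62327803,   0.        , 265.77848505],
       [  0.        , 433.62327803, 192.61001627],
       [  0.        ,   0.        ,   1.        ]]), 'rvec': array([ 2.18110909,  1.37588377, -0.46689894]), 'tvec': array([-165.12563725, -337.64786055, 1791.52873706])}
side {'K': array([[382.98177086,   0.        , 257.41670989],
       [  0.        , 382.98177086, 198.05746358],
       [  0.        ,   0.        ,   1.        ]]), 'rvec': array([ 0.27307947, -2.64527437,  1.48486192]), 'tvec': array([525.31808062, 251.16463583, 991.97797905])}
```

View pics/scene0.png

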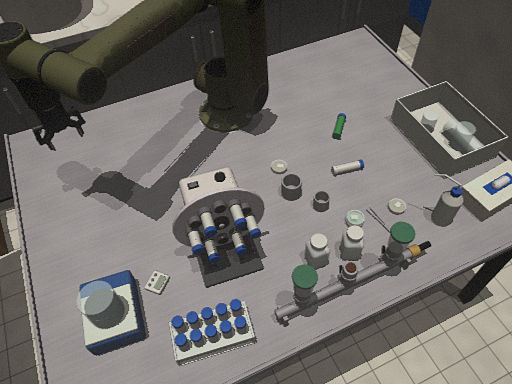

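View pics/side0.png

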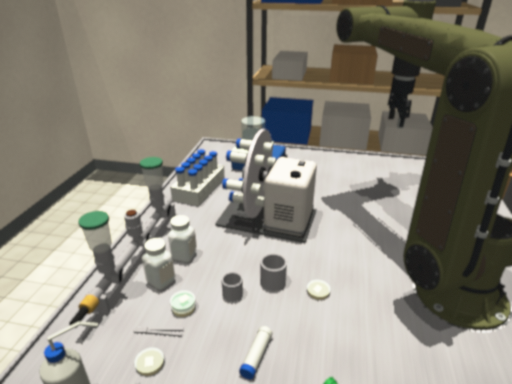

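The scene shows these candidates:
- **Tube:** the white one with a blue cap at (348,167) is the match. The green one at (339,125), the ones in the bin at about (460,135), the one on the white box at (498,183), and those in the rack and on the wheel are not.
- **Cup:** the smaller one at (321,201), not the larger one at (291,187).

The wheel is at about (218,215).

```bash
python3 - <<'E'
from h import *
D={}
for n in("scene","side"):
    f=np.load(f"{n}0.npz");i=arm.camera_info(n);D[n]=(f['p'],f['d'],cloud(f['d'],i),i)
p,d,c,i=D["scene"]
def blob(c,lo,hi):
    m=np.all((c>lo)&(c<hi),-1)
    return c[m]
for nm,(u,v) in dict(tube=(348,167),tubecap=(361,163),cup=(321,201),big=(291,187),da=(279,166),db=(355,217),dc=(397,206),ba=(318,240),bb=(353,233),fo=(378,220),hub=(218,218),housing=(210,180),timer=(157,281),green=(339,125)).items():
    print(nm,c[v,u].round())
# tube
for n in D:
    p,d,c,i=D[n]
    t0=D["scene"][2][167,348]
    b=blob(c,[t0[0]-75,t0[1]-75,8],[t0[0]+75,t0[1]+75,60])
    xy=b[:,:2];m=xy.mean(0);w,V=np.linalg.eigh(np.cov((xy-m).T));a=V[:,1];a*=np.sign(a[1]);s=(xy-m)@a;q=(xy-m)@V[:,0]
    print(n,"tube",len(b),m,a,s.min(),s.max(),q.min(),q.max(),b[:,2].max(), "ends",m+a*s.min(),m+a*s.max())
    k=D["scene"][2][201,321]
    for nm,(u,v) in dict(cup=(321,201),big=(291,187)).items():
        k=D["scene"][2][v,u]
        b=blob(c,[k[0]-60,k[1]-60,15],[k[0]+60,k[1]+60,90])
        top=b[b[:,2]>np.percentile(b[:,2],99)-6]
        (x,y),r=cv2.minEnclosingCircle(np.float32(top[:,:2])); print(n,nm,x,y,r,b[:,2].max())
    # housing top, wheel
    b=blob(c,[300,-200,188],[1000,300,215]);
    if len(b):
        r=cv2.minAreaRect(np.float32(b[:,:2])); print("housing?",r,len(b))
    b=blob(c,[300,-300,225],[1000,300,330]); print("wheeltop",len(b), b.min(0),b.max(0))
    np.save(f"w_{n}.npy",b)
E
python3 - <<'E'
import cv2
import numpy as np
p=cv2.imread('pics/scene0.png')
cv2.imwrite('pics/crop0.png',cv2.resize(p[100:300,150:416],None,fx=3,fy=3,interpolation=cv2.INTER_CUBIC)[:600,:800])
E
```

```text
tube [495. 279.  28.]
tubecap [501. 330.  31.]
cup [568. 128.   1.]
big [472.  60.   8.]
da [372.  61.  15.]
db [689. 186.  29.]
dc [704. 349.   9.]
ba [757.  -1. 124.]
bb [782. 104. 126.]
fo [722. 261.   6.]
hub [ 600. -249.  193.]
housing [ 462. -221.  196.]
timer [ 616. -478.   11.]
green [304. 354.  36.]
scene tube 267 [489.30242514 280.53298328] [0.18655741 0.98244406] -56.36247108960446 61.12529649006101 -14.311227295049095 27.158191787591566 35.06024225793564 ends [478.78758878 225.16000825] [500.70580185 340.58516784]
scene cup 513.18505859375 72.91909790039062 5.651113510131836 72.79329832383719
scene big 488.1092224121094 48.300811767578125 36.32802200317383 74.83249809788728
housing? ((737.0863037109375, -99.17642211914062), (614.5451049804688, 266.5551452636719), 35.60593032836914) 621
wheeltop 2487 [ 577.54191934 -299.98093099  225.09557826] [917.50895965 209.302207   306.27446449]
side tube 774 [479.02736365 296.42831466] [0.18345555 0.98302801] -66.70451370997917 50.20741880749566 -19.846071141788816 14.562939792795609 35.51613791037072 ends [466.79005051 230.85590951] [488.23819321 345.78361348]
side cup 510.81732177734375 73.26090240478516 3.7743213176727295 72.49631271723256
side big 484.6160583496094 53.641571044921875 36.263153076171875 73.45010902795059
housing? ((724.691162109375, -76.59121704101562), (621.8641357421875, 266.242919921875), 38.97390365600586) 1064
wheeltop 1724 [ 548.62514422 -299.35301014  225.0779368 ] [913.81427928 215.21320909 304.94623072]
```

View pics/crop0.png

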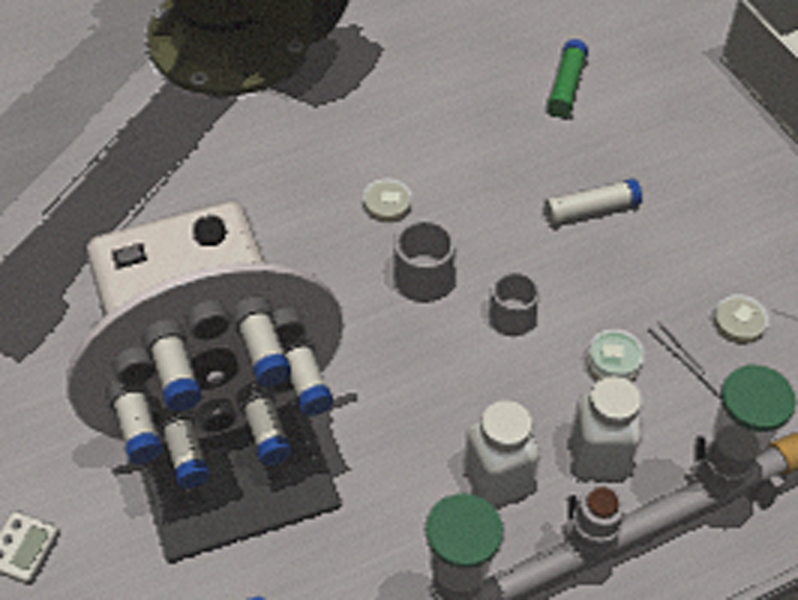

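The crop confirms the choice: the white tube is at crop (592,203) with its cap to the right, and the small cup is at crop (513,303). Next I fit the geometry.

```bash
python3 - <<'E'
from h import *
from scipy.optimize import least_squares
D={}
for n in("scene","side"):
    f=np.load(f"{n}0.npz");i=arm.camera_info(n);D[n]=(f['p'],f['d'],cloud(f['d'],i),i)
sel=lambda c,lo,hi:c[np.all((c>lo)&(c<hi),-1)]
for n in D:
    p,d,c,i=D[n]
    b=sel(c,[430,205,8],[550,360,45])
    def f(q):
        a=np.array([-np.sin(q[2]),np.cos(q[2])]);r=b[:,:2]-q[:2];s=r@a;t=r@[a[1],-a[0]]
        return np.hypot(t,b[:,2]-16)-15.5
    r=least_squares(f,[485,285,-.18],loss='soft_l1',f_scale=2); q=r.x
    a=np.array([-np.sin(q[2]),np.cos(q[2])]);ok=np.abs(f(q))<5;s=(b[:,:2]-q[:2])[ok]@a
    print(n,"tube",q,a,"foot",q[:2]+a*np.percentile(s,1),"cap",q[:2]+a*np.percentile(s,99),ok.sum())
    for nm,x0,R0,h in(("cup",(560,125),27,55),("big",(485,52),35,70)):
        b=sel(c,[x0[0]-50,x0[1]-50,h-15],[x0[0]+50,x0[1]+50,h+6])
        r=least_squares(lambda q:np.minimum(abs(np.hypot(*(b[:,:2]-q[:2]).T)-R0),abs(np.hypot(*(b[:,:2]-q[:2]).T)-R0+4)),x0,loss='soft_l1',f_scale=2)
        print(n,nm,r.x,len(b),b[:,2].max(),b[:,:2].min(0),b[:,:2].max(0))
    b=sel(c,[380,-360,190],[560,-60,206]); 
    if len(b): print("housing",cv2.minAreaRect(np.float32(b[:,:2])),len(b))
    b=sel(c,[480,-400,60],[720,-50,312])
    # RANSAC vertical plane
    rng=np.random.default_rng(0);best=0
    for _ in range(2000):
        u,v=b[rng.integers(len(b),size=2),:2]; t=v-u
        if np.hypot(*t)<60: continue
        nn=np.array([t[1],-t[0]])/np.hypot(*t); nn*=np.sign(nn[0])
        m=abs((b[:,:2]-u)@nn)<3
        if nn[0]>.85 and m.sum()>best: best=m.sum();B=(nn,m)
    nn,m=B; w=b[m]; mm=w[:,:2].mean(0); nn=np.linalg.svd(w[:,:2]-mm,full_matrices=False)[2][1]; nn*=np.sign(nn[0])
    t=np.array([-nn[1],nn[0]]);s=w[:,:2]@t;z=w[:,2]
    k=abs(z-165)<60
    # edge points: fit circle R140 centre z165 -> bin by z
    e=[]
    for zz in range(110,300,6):
        kk=abs(z-zz)<4
        if kk.sum()>5: 
            h=np.sqrt(140**2-(zz-165)**2); e.append((zz,s[kk].min()+h,s[kk].max()-h))
    e=np.array(e)
    print(n,"plane n",nn,"off",mm@nn,best,"s centre from min,max",np.median(e[:,1:],0),"zmax",z.max())
    sc=np.median(e[:,1:]); print("hub est",nn*(mm@nn)+t*sc)
E
```

```text
scene tube [ 5.75976536e+02  8.40111294e+02 -1.65525429e-01] [0.1647706  0.98633192] foot [473.49069249 226.62164358] cap [492.32306392 339.35394463] 240
scene cup [581.10922656 115.95690486] 106 57.090881765421116 [553.46821792  88.61080068] [608.89631162 144.84489015]
scene big [488.88590268  49.05593248] 158 74.83249809788728 [452.35495732  14.32561289] [523.60983919  84.53886699]
housing ((468.0963134765625, -232.45095825195312), (164.49005126953125, 98.06572723388672), 86.30707550048828) 1062
scene plane n [ 0.99470038 -0.10281609] off 613.5215616745705 1782 s centre from min,max [-182.05280289 -184.39790544] zmax 305.92441976388693
hub est [ 591.45084237 -245.14822074]
side tube [ 5.31324878e+02  5.81285073e+02 -1.71706894e-01] [0.17086439 0.98529455] foot [470.95264306 233.14679859] cap [490.31217147 344.78409082] 730
side cup [578.68431251 123.48644664] 227 56.805211335042216 [551.02878532  92.52003188] [604.0553263  149.90365166]
side big [483.82792644  55.31768164] 310 73.45010902795059 [449.23402899  17.72681424] [517.2793859   89.79840974]
housing ((483.45623779296875, -228.0733642578125), (168.1524658203125, 134.6711883544922), 84.20807647705078) 1008
side plane n [ 0.99409882 -0.10847831] off 601.2370549001341 1101 s centre from min,max [-156.11968459 -174.96899762] zmax 304.2821690323725
hub est [ 578.88802121 -237.51437063]
```

Request:
{"fn": "send_rows", "kwargs": {"targets": [[1,[0,0,-0.6],-6.55],[1,[0,0,-0.6],-6.55],[1,[0,0,-0.6],-6.55],[1,[0,0,-0.6],-6.55],[1,[0,0,-0.6],-6.55]]}}

```text
time_s: 0.52
ee_pos: [153.0, -580.0, 239.0]
tcp_rot: [-0.406, 0.914, 0.001, 0.0]
wrist_force: [-0.1, -0.6, -0.4]
finger_gap: 85.4
grasp_force: 0.0
```

Request:
{"fn": "send_rows", "kwargs": {"targets": [[1,[0,0,-0.6],-6.55],[1,[0,0,-0.6],-6.55],[1,[0,0,-0.6],-6.55],[1,[0,0,-0.6],-6.55],[1,[0,0,-0.6],-6.55]]}}

```text
time_s: 0.93
ee_pos: [153.0, -580.0, 269.1]
tcp_rot: [-0.647, 0.763, 0.001, 0.0]
wrist_force: [0.1, -0.9, 0.8]
finger_gap: 85.6
grasp_force: 0.0
```

Request:
{"fn": "send_rows", "kwargs": {"targets": [[1,[-3.8,-1.85,0],0],[1,[-3.8,-1.85,0],0],[1,[-3.8,-1.85,0],0],[1,[-3.8,-1.85,0],0],[1,[-3.8,-1.85,0],0]]}}

```text
time_s: 1.35
ee_pos: [275.0, -409.2, 268.9]
tcp_rot: [-0.644, 0.765, 0.0, 0.0]
wrist_force: [1.5, 0.9, 1.4]
finger_gap: 85.2
grasp_force: 0.0
```

Request:
{"fn": "send_rows", "kwargs": {"targets": [[1,[-3.8,-1.85,0],0],[1,[-3.8,-1.85,0],0],[1,[-3.8,-1.85,0],0],[1,[-3.8,-1.85,0],0],[1,[-3.8,-1.85,0],0]]}}

```text
time_s: 1.77
ee_pos: [396.6, -239.7, 269.4]
tcp_rot: [-0.645, 0.764, -0.0, 0.0]
wrist_force: [0.8, -1.1, -0.4]
finger_gap: 85.3
grasp_force: 0.0
```

Request:
{"fn": "send_rows", "kwargs": {"targets": [[1,[-3.8,0,0],0],[1,[-3.8,0,0],0],[1,[-3.8,0,0],0],[1,[-3.8,0,0],0],[1,[-3.8,0,0],0]]}}

```text
time_s: 2.18
ee_pos: [427.9, -52.6, 269.3]
tcp_rot: [-0.645, 0.764, 0.0, 0.0]
wrist_force: [1.0, 0.1, 0.2]
finger_gap: 85.2
grasp_force: 0.0
```

Request:
{"fn": "send_rows", "kwargs": {"targets": [[1,[-3.8,0,0],0],[1,[-3.8,0,0],0],[1,[-3.8,0,0],0],[1,[-3.8,0,0],0],[1,[-3.8,0,0],0]]}}

```text
time_s: 2.6
ee_pos: [460.0, 134.8, 269.3]
tcp_rot: [-0.645, 0.764, 0.0, 0.0]
wrist_force: [1.2, -0.8, -0.1]
finger_gap: 84.9
grasp_force: 0.0
```

```bash
python3 - <<'E'
from h import *
p,d,i=grab("wrist"); cv2.imwrite("pics/w1.png",p); np.savez("w1.npz",p=p,d=d,**i)
print(i, arm.get_state()["ee_pos"])
print(proj([[472,230,17],[491,342,17],[580,120,55],[482,285,30]],i))
E
```

```text
{'K': array([[327.14995222,   0.        , 255.29311953],
       [  0.        , 327.14995222, 194.15830391],
       [  0.        ,   0.        ,   1.        ]]), 'rvec': array([-0.25946336, -3.06637289, -0.48453876]), 'tvec': array([ 431.44679699, -259.69868916,  373.23146609])} [460.39738667 139.54463779 267.28957745]
[[258.77527734 220.73214514]
 [258.5849588  291.4934885 ]
 [153.84765598 162.49100471]
 [258.2962055  261.44640046]]
```

View pics/w1.png

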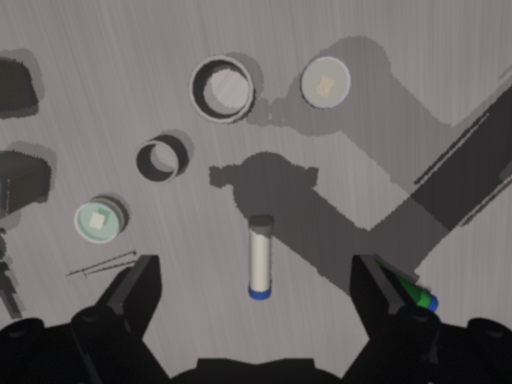

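The wrist view shows the tube with its foot at (261,217) and cap end at (260,299), and the small cup's rim centred near (158,161). The green tube is at the lower right, outside the finger line.

```bash
cat >> h.py <<'E'
from scipy.optimize import least_squares
sel=lambda c,lo,hi:c[np.all((c>lo)&(c<hi),-1)]
def plane_pt(u,v,z,i):
    A=back(u,v,0,i);B=back(u,v,1000,i);return A+(B-A)*(z-A[2])/(B[2]-A[2])
E
python3 - <<'E'
from h import *
f=np.load("w1.npz");i={k:f[k] for k in("K","rvec","tvec")};d=f["d"];p=f["p"];c=cloud(d,i)
print("cam",back(0,0,0,i),"bench z",np.median(c[330:340,200:320,2]),c[140,300],c[240,180])
print("foot",plane_pt(261,217,20,i),"cap",plane_pt(260,299,14,i))
b=sel(c,[430,205,10],[550,365,45])
def fn(q):
    a=np.array([-np.sin(q[2]),np.cos(q[2])]);r=b[:,:2]-q[:2]
    return np.hypot(r@[a[1],-a[0]],b[:,2]-17)-15.5
q=least_squares(fn,[482,285,-.17],loss='soft_l1',f_scale=2).x
a=np.array([-np.sin(q[2]),np.cos(q[2])]);s=(b[:,:2]-q[:2])@a
print("tube",a,"foot",q[:2]+a*np.percentile(s,.5),"cap",q[:2]+a*np.percentile(s,99.5),len(b),np.ptp(s),b[:,2].max())
b=sel(c,[530,70,45],[630,170,62])
for R0 in(27,25): print("cup",least_squares(lambda q:np.hypot(*(b[:,:2]-q[:2]).T)-R0,[580,120],loss='soft_l1',f_scale=2).x,len(b),cv2.minEnclosingCircle(np.float32(b[:,:2])),b[:,2].max())
print("cup rim px",plane_pt(158,161,55,i))
E
```

```text
cam [447.47440078  57.59279623 435.13354907] bench z 2.0522834329478297 [400.12488215 131.93726399   1.06081164] [591.31172756 247.0816246    1.36067679]
foot [467.92457398 223.84896965  20.        ] cap [491.38148465 357.40662272  14.        ]
tube [0.17035387 0.98538295] foot [470.38903472 230.83452816] cap [489.83668288 343.32613766] 1705 116.16937395168158 37.26026810761847
cup [576.48674865 120.39124062] 690 ((577.5806884765625, 120.7474594116211), 26.9395694732666) 59.554373726489025
cup [576.63856956 120.21660786] 690 ((577.5806884765625, 120.7474594116211), 26.9395694732666) 59.554373726489025
cup rim px [574.68771171 119.08233085  55.        ]
```

Request:
{"fn": "send_rows", "kwargs": {"targets": [[1,[-4.0,0.09,0],0],[1,[-4.0,0.09,0],0],[1,[-4.0,0.09,0],0],[1,[-4.0,0.09,0],0],[1,[-4.0,0.09,0],0]], "force": 20}}

```text
time_s: 3.07
ee_pos: [489.4, 332.6, 269.0]
tcp_rot: [-0.645, 0.764, 0.0, -0.0]
wrist_force: [0.4, -1.4, 1.1]
finger_gap: 85.2
grasp_force: 0.0
```

Request:
{"fn": "send_rows", "kwargs": {"targets": [[1,[0,0,4.0],0],[1,[0,0,4.0],0],[1,[0,0,4.0],0],[1,[0,0,4.0],0],[1,[0,0,4.0],0]]}}

```text
time_s: 3.48
ee_pos: [489.2, 330.4, 67.0]
tcp_rot: [-0.645, 0.764, 0.0, -0.0]
wrist_force: [1.8, 0.2, -0.4]
finger_gap: 85.5
grasp_force: 0.0
```

Request:
{"fn": "send_rows", "kwargs": {"targets": [[1,[0,0,1.5],0],[1,[0,0,1.3],0],[1,[0,0,1.2],0],[1,[0,0,0.9],0],[1,[0,0,0.5],0]]}}

```text
time_s: 3.9
ee_pos: [489.7, 330.9, 15.1]
tcp_rot: [-0.645, 0.765, 0.0, 0.0]
wrist_force: [-0.1, -0.1, 0.2]
finger_gap: 85.7
grasp_force: 0.0
```

Request:
{"fn": "send_rows", "kwargs": {"targets": [[1,[-0.6,0.1,0.1],0],[1,[0,0,0],0],[-1,[0,0,0],0],[-1,[0,0,0],0],[-1,[0,0,0],0]], "force": 20}}

```text
time_s: 4.32
ee_pos: [490.0, 337.1, 15.2]
tcp_rot: [-0.645, 0.764, 0.0, 0.001]
wrist_force: [-0.4, -0.3, 0.1]
finger_gap: 51.4
grasp_force: 0.0
```

Request:
{"fn": "send_rows", "kwargs": {"targets": [[-1,[0,0,0],0],[-1,[0,0,0],0],[-1,[0,0,0],0],[-1,[0,0,0],0],[-1,[0,0,0],0]]}}

```text
time_s: 4.73
ee_pos: [489.7, 336.8, 14.4]
tcp_rot: [-0.645, 0.765, 0.0, 0.0]
wrist_force: [-0.7, -0.1, 0.0]
finger_gap: 0.2
grasp_force: 0.0
```

```bash
python3 - <<'E'
from h import *
print(arm.get_state()["finger_gap"],arm.get_state()["ee_pos"])
p,d,i=grab("wrist"); s,ds,j=grab("side"); np.savez("w2.npz",p=p,d=d,**i)
cv2.imwrite("pics/w2.png",np.hstack([cv2.resize(p,(400,300)),cv2.resize(s[230:384,130:335],(400,300))]))
c=cloud(d,i)
E
```

```text
0.18670958816568733 [489.65639939 336.75979449  14.41445883]
```

View pics/w2.png

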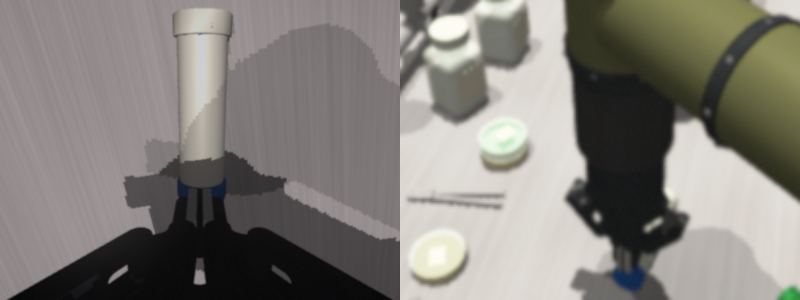

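```bash
python3 - <<'E'
from h import *
f=np.load("w2.npz");i={k:f[k] for k in("K","rvec","tvec")};d=f["d"];p=f["p"];c=cloud(d,i)
print("cam",back(0,0,0,i),arm.get_state()["tcp_rot"])
print(proj([[489.7,336.8,14],[489.7,336.8,3],[471,230.5,17],[490.3,342.8,17]],i)*[400/512,300/384])
for y in range(200,360,10):
    b=sel(c,[440,y,-10],[540,y+10,300]); b=b[b[:,2]>8]
    if len(b): print(y,len(b),b[:,0].min().round(),b[:,0].max().round(),b[:,2].max().round())
hsv=cv2.cvtColor(p,cv2.COLOR_BGR2HSV); m=(hsv[...,0]>100)&(hsv[...,0]<130)&(hsv[...,1]>150)&(hsv[...,2]>25)
print("blue",m.sum(),np.percentile(c[m],[2,50,98],axis=0).round(1).tolist())
E
```

```text
cam [477.12940008 259.55365329 180.2806583 ] [-6.44580853e-01  7.64536148e-01  4.43895622e-05  3.26146515e-06]
[[200.35703128 184.25234146]
 [200.30842245 177.99137801]
 [201.45652387  14.4009413 ]
 [200.95493035 193.80244224]]
220 70 474.0 487.0 34.0
230 1866 454.0 489.0 37.0
240 1835 456.0 488.0 37.0
250 2395 459.0 491.0 180.0
260 1500 461.0 492.0 35.0
270 1418 463.0 494.0 35.0
280 1320 464.0 495.0 35.0
290 1260 466.0 497.0 35.0
300 1157 468.0 499.0 35.0
310 7904 470.0 540.0 126.0
320 14554 455.0 531.0 126.0
330 9205 440.0 530.0 121.0
340 1929 453.0 526.0 112.0
350 516 454.0 467.0 103.0
blue 176 [[474.3, 332.2, 26.7], [477.8, 336.0, 31.3], [499.0, 341.9, 34.1]]
```

```bash
python3 - <<'E'
from h import *
f=np.load("w2.npz");i={k:f[k] for k in("K","rvec","tvec")};d=f["d"];p=f["p"];c=cloud(d,i)
for v in range(220,300,8): print(v,[tuple(c[v,u].round().astype(int))+(int(p[v,u].mean()),) for u in (236,244,256,268,276)])
cv2.imwrite("pics/w3.png",cv2.resize(cv2.convertScaleAbs(p[200:350,156:356],alpha=2.5),(800,600),interpolation=cv2.INTER_CUBIC))
E
```

```text
220 [(np.int64(497), np.int64(319), np.int64(30), 66), (np.int64(493), np.int64(319), np.int64(32), 68), (np.int64(487), np.int64(319), np.int64(34), 69), (np.int64(481), np.int64(321), np.int64(33), 69), (np.int64(478), np.int64(322), np.int64(31), 67)]
228 [(np.int64(498), np.int64(324), np.int64(28), 65), (np.int64(494), np.int64(323), np.int64(32), 67), (np.int64(488), np.int64(324), np.int64(33), 68), (np.int64(482), np.int64(326), np.int64(31), 67), (np.int64(478), np.int64(327), np.int64(30), 65)]
236 [(np.int64(499), np.int64(329), np.int64(28), 45), (np.int64(495), np.int64(328), np.int64(31), 66), (np.int64(488), np.int64(328), np.int64(34), 67), (np.int64(483), np.int64(329), np.int64(33), 67), (np.int64(479), np.int64(331), np.int64(30), 61)]
244 [(np.int64(499), np.int64(332), np.int64(31), 35), (np.int64(494), np.int64(326), np.int64(45), 49), (np.int64(488), np.int64(327), np.int64(44), 19), (np.int64(483), np.int64(327), np.int64(45), 48), (np.int64(479), np.int64(334), np.int64(32), 33)]
252 [(np.int64(498), np.int64(329), np.int64(44), 23), (np.int64(493), np.int64(
[... 750 characters left out ...]
493), np.int64(326), np.int64(71), 46), (np.int64(488), np.int64(327), np.int64(71), 14), (np.int64(484), np.int64(327), np.int64(72), 47), (np.int64(481), np.int64(332), np.int64(66), 15)]
284 [(np.int64(495), np.int64(322), np.int64(82), 17), (np.int64(492), np.int64(325), np.int64(78), 24), (np.int64(477), np.int64(260), np.int64(180), 14), (np.int64(484), np.int64(327), np.int64(78), 17), (np.int64(481), np.int64(325), np.int64(80), 15)]
292 [(np.int64(495), np.int64(323), np.int64(86), 15), (np.int64(492), np.int64(325), np.int64(83), 15), (np.int64(489), np.int64(331), np.int64(76), 14), (np.int64(484), np.int64(326), np.int64(84), 16), (np.int64(481), np.int64(325), np.int64(85), 15)]
```

View pics/w3.png

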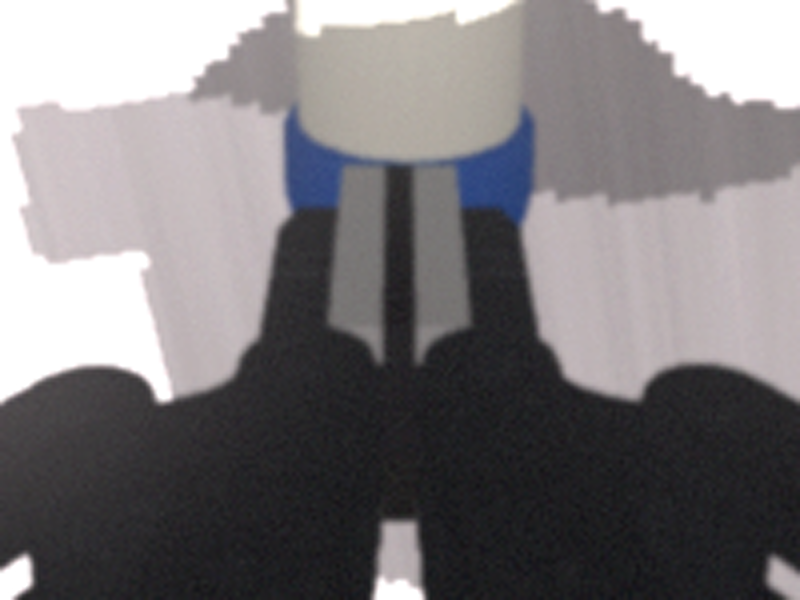

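Here the fingers closed above the cap: the pads are at rows 160–330 of the crop, in front of the blue cap, and depth puts the tips near z≈40 although TCP z=14. The tube hasn't moved. I'll check the tip offset against the other views.

```bash
python3 - <<'E'
from h import *
for n,t in(("scene",(152.9,-579.8,208.4)),("side",(152.9,-579.8,208.4))):
    f=np.load(f"{n}0.npz");c=cloud(f["d"],arm.camera_info(n)); b=sel(c,[80,-660,60],[230,-500,420])
    h=np.histogram(b[:,2],bins=range(60,420,20)); print(n,np.percentile(b[:,2],[0,.5,1,2,5]).round(),h[0])
for n in("scene","side"):
    p,d,i=grab(n);np.savez(n+"1.npz",p=p,d=d);c=cloud(d,i);b=sel(c,[455,318,0],[525,352,130])
    for z in range(0,130,10):
        k=b[(b[:,2]>z)&(b[:,2]<=z+10)]
        if len(k): print(n,z,len(k),k.min(0).round(),k.max(0).round())
f=np.load("w1.npz");i={k:f[k] for k in("K","rvec","tvec")};c=cloud(f["d"],i)
for v,u in((262,150),(280,140),(262,362),(280,370),(300,140)): print("w1",v,u,c[v,u].round())
E
```

```text
scene [240. 249. 251. 256. 269.] [  0   0   0   0   0   0   0   0   1  36  51 141 202 254 146 155 157]
side [244. 244. 247. 250. 258.] [  0   0   0   0   0   0   0   0   0  58  74  83 128 144  96 136 146]
scene 0 13 [458. 318.   0.] [523. 351.   5.]
scene 10 8 [501. 319.  11.] [510. 338.  19.]
scene 20 24 [476. 320.  21.] [509. 338.  30.]
scene 30 10 [487. 318.  30.] [504. 333.  39.]
scene 40 11 [483. 322.  40.] [507. 340.  50.]
scene 50 13 [489. 322.  51.] [510. 336.  60.]
scene 60 9 [483. 321.  61.] [510. 327.  68.]
scene 70 5 [488. 321.  74.] [504. 326.  78.]
scene 80 29 [457. 319.  80.] [521. 342.  89.]
scene 90 19 [457. 318.  90.] [511. 343.  99.]
scene 100 16 [456. 318. 100.] [508. 331. 109.]
scene 110 10 [477. 319. 111.] [518. 330. 120.]
scene 120 11 [476. 318. 122.] [524. 325. 130.]
side 0 149 [455. 318.   0.] [525. 352.  10.]
side 10 50 [471. 321.  10.] [505. 347.  20.]
side 20 98 [471. 319.  20.] [505. 347.  30.]
side 30 22 [477. 322.  30.] [499. 348.  40.]
side 40 37 [476. 336.  41.] [503. 350.  50.]
side 50 44 [476. 335.  50.] [504. 349.  60.]
side 60 38 [477. 338.  60.] [504. 351.  70.]
side 70 38 [474. 341.  70.] [509. 351.  80.]
side 80 97 [468. 324.  80.] [525. 351.  90.]
side 90 115 [459. 323.  90.] [524. 352. 100.]
side 100 46 [455. 330. 100.] [525. 352. 110.]
side 110 33 [469. 346. 110.] [510. 352. 120.]
side 120 45 [465. 343. 120.] [519. 352. 130.]
w1 262 150 [501. 117. 316.]
w1 280 140 [501. 117. 330.]
w1 262 362 [416. 132. 316.]
w1 280 370 [417. 132. 329.]
w1 300 140 [502. 124. 332.]
```

Every view agrees that the real fingertips are about 25 mm above the reported TCP when shut and about 38 mm when open. The lateral position is right, so I'll correct by 36 mm along the tool axis: open, descend, grip.

Request:
{"fn": "send_rows", "kwargs": {"targets": [[1,[0,0,0],0],[1,[0,0,0],0],[1,[0,0,0],0],[1,[0,0,0],0],[1,[0,0,0],0]], "force": 20}}

```text
time_s: 5.35
ee_pos: [489.6, 336.8, 14.4]
tcp_rot: [-0.645, 0.765, 0.0, 0.0]
wrist_force: [-0.0, 0.3, 0.4]
finger_gap: 60.6
grasp_force: 0.0
```

Request:
{"fn": "send_rows", "kwargs": {"targets": [[1,[0,0,0],0],[1,[0,0,1.2],0],[1,[0,0,1.2],0],[1,[0,0,0.8],0],[1,[0,0,0.4],0]]}}

```text
time_s: 5.77
ee_pos: [488.5, 335.7, -24.5]
tcp_rot: [-0.644, 0.765, -0.0, -0.002]
wrist_force: [-0.4, -1.0, 0.1]
finger_gap: 85.3
grasp_force: 0.0
```

Request:
{"fn": "send_rows", "kwargs": {"targets": [[-1,[0,0,0],0],[-1,[0,0,0],0],[-1,[0,0,0],0],[-1,[0,0,0],0],[-1,[0,0,0],0]]}}

```text
time_s: 6.18
ee_pos: [489.9, 337.1, -20.8]
tcp_rot: [-0.645, 0.764, 0.0, 0.001]
wrist_force: [-0.0, 0.3, 0.8]
finger_gap: 33.5
grasp_force: 20.2
```

Request:
{"fn": "send_rows", "kwargs": {"targets": [[-1,[0,0,0],0],[-1,[0,0,0],0],[-1,[0,0,0],0],[-1,[0,0,0],0],[-1,[0,0,0],0]]}}

```text
time_s: 6.6
ee_pos: [490.0, 337.1, -20.9]
tcp_rot: [-0.645, 0.764, 0.0, 0.001]
wrist_force: [-1.2, 1.1, 4.3]
finger_gap: 33.4
grasp_force: 20.4
```

Request:
{"fn": "send_rows", "kwargs": {"targets": [[-1,[0.4,0,-1.6],0],[-1,[0.65,0,-1.55],0],[-1,[0.9,0,-1.45],0],[-1,[1.1,0,-1.3],0],[-1,[1.3,0,-1.1],0]], "force": 20}}

```text
time_s: 7.02
ee_pos: [482.0, 293.6, 48.5]
tcp_rot: [-0.645, 0.764, 0.0, -0.0]
wrist_force: [-0.2, -0.8, -0.7]
finger_gap: 32.8
grasp_force: 20.2
```

Request:
{"fn": "send_rows", "kwargs": {"targets": [[-1,[1.45,0,-0.9],0],[-1,[1.6,0,-0.65],0],[-1,[1.65,0,-0.4],0],[-1,[1.7,0,-0.15],0],[-1,[1.7,0,0.15],0]]}}

```text
time_s: 7.43
ee_pos: [468.4, 213.4, 68.0]
tcp_rot: [-0.645, 0.765, 0.0, 0.0]
wrist_force: [0.2, -0.2, -1.4]
finger_gap: 33.2
grasp_force: 20.2
```

```bash
python3 - <<'E'
from h import *
s=arm.get_state();print(s["ee_pos"],s["wrist_force"],s["moment"],s["finger_gap"])
p,d,i=grab("wrist"); s,ds,j=grab("side"); np.savez("w3.npz",p=p,d=d,**i)
cv2.imwrite("pics/w4.png",np.hstack([cv2.resize(p,(400,300)),cv2.resize(s[184:384,130:335],(400,390))[90:]]))
E
```

```text
[468.39336523 213.39660042  67.97543518] [ 0.18335695 -0.15201971 -1.36032019] [ 0.05692675 -0.0274091  -0.01773065] 33.21156438192671
```

View pics/w4.png

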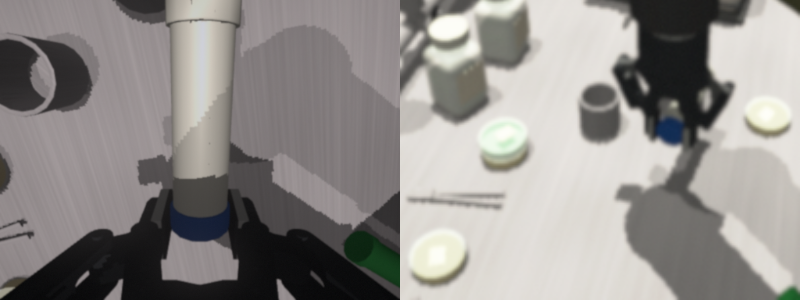

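The tube stayed level in the grip: the cap is at left (202,225), the foot at the top, and the cup is at left (30,75). The pads don't pivot at 20 N. I'll go back low over its old place and try loosening with a near-contact opening value, so the foot can swing down onto the bench.

Request:
{"fn": "send_rows", "kwargs": {"targets": [[-1,[-2.5,0,1.3],0],[-1,[-2.5,0,1.3],0],[-1,[-2.5,0,1.3],0],[-1,[-2.5,0,1.3],0],[-1,[-2.5,0,1.2],0]]}}

```text
time_s: 7.95
ee_pos: [489.4, 338.6, 2.2]
tcp_rot: [-0.645, 0.765, 0.0, -0.001]
wrist_force: [0.5, -0.2, -0.5]
finger_gap: 33.2
grasp_force: 20.2
```

Request:
{"fn": "send_rows", "kwargs": {"targets": [[-0.25,[0,0,0],0],[-0.25,[0,0,0],0],[-0.25,[0,0,0],0],[-0.25,[0,0,0],0],[-0.25,[0,0,0],0]]}}

```text
time_s: 8.37
ee_pos: [490.0, 337.0, 4.7]
tcp_rot: [-0.644, 0.765, 0.0, 0.001]
wrist_force: [0.5, -0.2, -0.4]
finger_gap: 33.1
grasp_force: 20.2
```

```bash
cat >> h.py <<'E'
def tilt():
    p,d,i=grab("wrist");c=cloud(d,i);s=arm.get_state();e=s["ee_pos"]
    q=s["tcp_rot"];x=R.from_quat(q).as_matrix()[:,0]
    b=c.reshape(-1,3); r=b-e; X=r@x; Y=r@R.from_quat(q).as_matrix()[:,1]
    m=(abs(Y)<12)&(X>15)&(X<130)&(b[:,2]>8)&(b[:,2]<e[2]+80)
    for a in range(15,130,15):
        k=m&(X>=a)&(X<a+15)
        if k.sum()>20: print(a,k.sum(),b[k,2].max().round(),np.median(b[k,2]).round())
    print(e.round(1),s["wrist_force"].round(2),s["moment"].round(3),s["finger_gap"],s["grasp_force"])
E
python3 -c "
from h import *
tilt()"
```

```text
15 2154 60.0 57.0
30 2390 60.0 57.0
45 2681 60.0 57.0
60 3010 60.0 57.0
75 3408 60.0 57.0
90 3735 62.0 57.0
[490.  337.1   4.8] [-0.52 -0.14 -0.24] [ 0.091  0.024 -0.001] 33.53251699165816 20.182348787784576
```

Request:
{"fn": "send_rows", "kwargs": {"targets": [[-0.23,[0,0,0],0],[-0.23,[0,0,0],0],[-0.23,[0,0,0],0],[-0.225,[0,0,0],0],[-0.225,[0,0,0],0]]}}

```text
time_s: 8.83
ee_pos: [489.8, 337.2, 4.0]
tcp_rot: [-0.645, 0.765, 0.0, 0.0]
wrist_force: [0.3, 0.8, -1.2]
finger_gap: 33.3
grasp_force: 19.1
```

Request:
{"fn": "send_rows", "kwargs": {"targets": [[-0.222,[0,0,0],0],[-0.222,[0,0,0],0],[-0.219,[0,0,0],0],[-0.219,[0,0,0],0],[-0.219,[0,0,0],0]]}}

```text
time_s: 9.25
ee_pos: [489.7, 337.3, 3.9]
tcp_rot: [-0.645, 0.765, 0.0, 0.0]
wrist_force: [-1.1, -0.0, -0.2]
finger_gap: 33.0
grasp_force: 12.7
```

```bash
python3 -c "
from h import *
tilt()"
```

```text
15 2150 59.0 57.0
30 2405 59.0 56.0
45 2678 59.0 56.0
60 3002 59.0 56.0
75 3404 59.0 56.0
90 3731 60.0 56.0
[489.7 337.3   3.9] [ 0.58 -0.18  0.16] [ 0.068 -0.015 -0.007] 33.08766414220606 12.671763002872467
```

The grip force falls as hoped, by about 1 N per 0.001 of opening. I'll continue.

Request:
{"fn": "send_rows", "kwargs": {"targets": [[-0.216,[0,0,0],0],[-0.216,[0,0,0],0],[-0.213,[0,0,0],0],[-0.213,[0,0,0],0],[-0.213,[0,0,0],0]]}}

```text
time_s: 9.72
ee_pos: [489.7, 337.3, 3.9]
tcp_rot: [-0.645, 0.765, 0.0, -0.0]
wrist_force: [0.7, -0.5, -0.7]
finger_gap: 33.9
grasp_force: 6.8
```

```bash
python3 -c "
from h import *
tilt()"
```

```text
15 2160 59.0 56.0
30 2393 59.0 56.0
45 2651 58.0 55.0
60 2937 57.0 54.0
75 3298 57.0 54.0
90 3684 58.0 54.0
[489.7 337.3   3.9] [-0.52  0.33 -1.69] [ 0.104 -0.066  0.   ] 33.67618020252827 6.823546215891838
```

Request:
{"fn": "send_rows", "kwargs": {"targets": [[-0.212,[0,0,0],0],[-0.212,[0,0,0],0],[-0.211,[0,0,0],0],[-0.211,[0,0,0],0],[-0.211,[0,0,0],0]]}}

```text
time_s: 10.18
ee_pos: [489.7, 337.3, 3.9]
tcp_rot: [-0.645, 0.765, 0.0, 0.0]
wrist_force: [-0.3, -0.8, -0.7]
finger_gap: 33.6
grasp_force: 4.9
```

```bash
python3 -c "
from h import *
tilt()"
```

```text
15 2245 57.0 52.0
30 2292 52.0 48.0
45 2352 49.0 44.0
60 2433 45.0 41.0
75 2510 42.0 37.0
90 2688 39.0 35.0
105 621 36.0 33.0
[489.8 337.3   4. ] [-0.33 -0.09 -0.2 ] [ 0.027  0.024 -0.046] 34.03877940318479 4.904165267944336
```

The foot has swung down onto the bench, about 14° of tilt at a 5 N grip. Next I follow the arc about the foot.

Request:
{"fn": "send_rows", "kwargs": {"targets": [[-0.211,[0.9,0,-1.7],0],[-0.211,[1.2,0,-1.5],0],[-0.211,[1.4,0,-1.25],0],[-0.211,[1.6,0,-1.0],0],[-0.211,[1.6,0,-0.65],0]]}}

```text
time_s: 10.65
ee_pos: [478.7, 271.0, 66.3]
tcp_rot: [-0.645, 0.764, 0.0, 0.001]
wrist_force: [0.2, -0.4, 0.0]
finger_gap: 33.2
grasp_force: 4.8
```

Request:
{"fn": "send_rows", "kwargs": {"targets": [[-0.211,[1.7,0,-0.4],0],[-0.211,[1.7,0,-0.1],0],[-0.211,[1.7,0,0.15],0],[-0.211,[0,0,0],0],[-0.211,[0,0,0],0]]}}

```text
time_s: 11.07
ee_pos: [469.9, 220.6, 68.7]
tcp_rot: [-0.644, 0.765, 0.0, 0.0]
wrist_force: [0.6, -0.1, 0.3]
finger_gap: 33.6
grasp_force: 4.8
```

```bash
python3 - <<'E'
from h import *
tilt()
p,d,i=grab("wrist"); s,ds,j=grab("side"); np.savez("w5.npz",p=p,d=d,**i)
cv2.imwrite("pics/w5.png",np.hstack([cv2.resize(p,(400,300)),cv2.resize(s[184:384,130:335],(400,390))[:300]]))
E
```

```text
15 2727 117.0 99.0
30 1845 90.0 75.0
45 1375 67.0 52.0
60 869 43.0 34.0
[469.9 221.1  68.6] [ 0.77 -1.09 -0.34] [-0.045 -0.017  0.056] 33.57475686630947 4.836790636181831
```

View pics/w5.png

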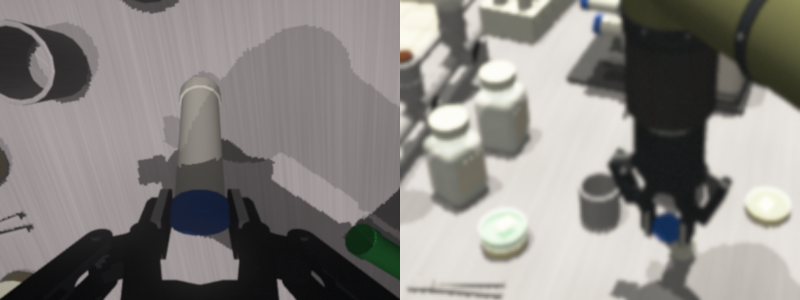

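The tube is at about 58°: cap at left (200,212), foot at (200,85). It stalled because the foot is just clear of the bench. I'll loosen slightly more.

Request:
{"fn": "send_rows", "kwargs": {"targets": [[-0.21,[0,0,0.1],0],[-0.21,[0,0,0],0],[-0.209,[0,0,0],0],[-0.209,[0,0,0],0],[-0.209,[0,0,0],0]]}}

```text
time_s: 11.63
ee_pos: [469.8, 221.1, 67.4]
tcp_rot: [-0.645, 0.764, 0.0, -0.0]
wrist_force: [-0.2, 0.1, -1.0]
finger_gap: 33.8
grasp_force: 3.2
```

```bash
python3 -c "
from h import *
tilt()"
```

```text
15 2754 113.0 93.0
30 1711 81.0 63.0
45 1176 51.0 34.0
60 187 26.0 21.0
[469.8 221.1  67.4] [-0.07  0.7  -1.33] [0.041 0.04  0.016] 33.580779047148255 3.2031961530447006
```

Request:
{"fn": "send_rows", "kwargs": {"targets": [[-0.209,[1.0,0,-0.05],0],[-0.209,[1.0,0,-0.1],0],[-0.209,[1.0,0,-0.05],0],[-0.209,[1.0,0,0],0],[-0.209,[0.9,0,0.05],0]]}}

```text
time_s: 12.1
ee_pos: [461.2, 171.3, 69.0]
tcp_rot: [-0.644, 0.765, 0.0, 0.0]
wrist_force: [-0.2, -0.5, -0.2]
finger_gap: 33.8
grasp_force: 3.3
```

```bash
python3 -c "
from h import *
tilt()"
```

```text
90 322 74.0 61.0
105 343 74.0 72.0
[461.  170.4  68.9] [ 1.02 -0.03  0.68] [-0.065 -0.132 -0.117] 33.74014700256294 3.3022377267479897
```

Request:
{"fn": "send_rows", "kwargs": {"targets": [[-0.209,[0,0,0.1],0],[-0.209,[0,0,0.1],0],[-0.209,[0,0,0.1],0],[-0.209,[0,0,0],0],[-0.209,[0,0,0],0]]}}

```text
time_s: 12.57
ee_pos: [461.9, 172.9, 66.4]
tcp_rot: [-0.645, 0.764, -0.0, 0.0]
wrist_force: [-0.1, -0.1, 5.7]
finger_gap: 33.6
grasp_force: 3.7
```

```bash
cat >> h.py <<'E'
def captop():
    p,d,i=grab("wrist");c=cloud(d,i).reshape(-1,3);s=arm.get_state();e=s["ee_pos"]
    M=R.from_quat(s["tcp_rot"]).as_matrix();r=c-e
    hsv=cv2.cvtColor(p,cv2.COLOR_BGR2HSV).reshape(-1,3);bl=(hsv[:,0]>100)&(hsv[:,0]<130)&(hsv[:,1]>120)
    m=bl&(abs(r@M[:,1])<25)&(abs(r@M[:,0])<60); b=c[m]
    if len(b)<50: print("no cap",len(b)); return
    t=b[b[:,2]>np.percentile(b[:,2],60)-6]
    n=np.linalg.svd(t-t.mean(0),full_matrices=False)[2][2]; n*=np.sign(n[2])
    print("cap top: n",n.round(3),"in tool",(M.T@n).round(3),"mean",t.mean(0).round(1),"rel tool",(M.T@(t.mean(0)-e)).round(1),len(t), "circ",cv2.minEnclosingCircle(np.float32(t[:,:2])))
    print(e.round(1),s["wrist_force"].round(2),s["finger_gap"],s["grasp_force"])
    return p
E
python3 - <<'E'
from h import *
p=captop(); s,_,_=grab("side")
cv2.imwrite("pics/w6.png",np.hstack([cv2.resize(p,(400,300)),cv2.resize(s[184:384,130:335],(400,390))[:300]]))
E
```

```text
cap top: n [-0.007 -0.044  0.999] in tool [ 0.044 -0.001 -0.999] mean [462.  170.7 116.3] rel tool [  2.1  -0.5 -49.9] 4591 circ ((462.1744689941406, 172.53671264648438), 16.745864868164062)
[461.9 172.9  66.4] [-0.21  0.76  5.13] 33.617200289715235 3.6568226292729378
```

View pics/w6.png

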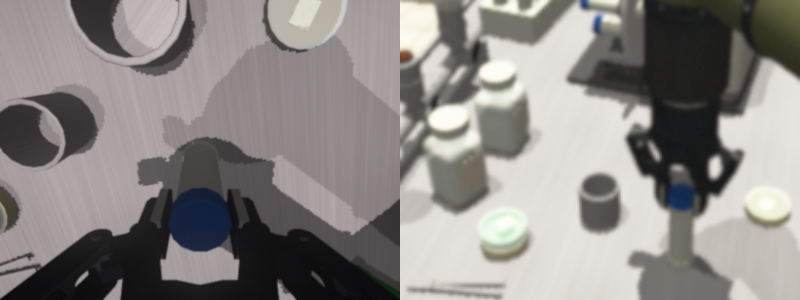

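The tube is upright on the bench: in the left view the cap is a full disc at (200,219), and the cap top plane is within 3° at z=116. I'll release so it stands flat, regrip firmly and lift.

Request:
{"fn": "send_rows", "kwargs": {"targets": [[-0.12,[0,0,0],0],[-0.12,[0,0,0],0],[-0.12,[0,0,0],0],[-0.12,[0,0,0],0],[-1,[0,0,0],0]], "force": 30}}

```text
time_s: 13.08
ee_pos: [461.4, 172.6, 65.6]
tcp_rot: [-0.645, 0.765, 0.0, -0.0]
wrist_force: [0.5, -0.9, -0.2]
finger_gap: 33.0
grasp_force: 29.8
```

Request:
{"fn": "send_rows", "kwargs": {"targets": [[-1,[0,0,0],0],[-1,[0,0,0],0],[-1,[0,0,-1.0],0],[-1,[0,0,-3.0],0],[-1,[0,0,-3.0],0]]}}

```text
time_s: 13.5
ee_pos: [460.8, 172.0, 136.2]
tcp_rot: [-0.645, 0.765, -0.0, -0.001]
wrist_force: [0.4, 0.6, -0.0]
finger_gap: 32.7
grasp_force: 30.0
```

```bash
python3 - <<'E'
from h import *
captop()
s=arm.get_state(); M=R.from_quat(s["tcp_rot"]).as_matrix()
p,d,i=grab("wrist");c=cloud(d,i); b=sel(c,[530,70,45],[630,170,62])
q=least_squares(lambda q:np.hypot(*(b[:,:2]-q[:2]).T)-25.5,[577,120],loss='soft_l1',f_scale=2).x
print("cup",q,len(b),cv2.minEnclosingCircle(np.float32(b[:,:2])))
for g in(q,[577.3,120.4]): print("shift tool",(M.T@(np.r_[g,s["ee_pos"][2]]-s["ee_pos"])).round(1))
E
```

```text
cap top: n [-0.011 -0.047  0.999] in tool [ 0.044 -0.005 -0.999] mean [461.  169.5 187. ] rel tool [  3.9   2.1 -42.3] 4653 circ ((461.9171142578125, 171.12200927734375), 17.150707244873047)
[464.  173.1 144.7] [ 1.38 -0.31  7.03] 32.87897085801582 30.07283091545105
cup [576.34692763 120.2746515 ] 1759 ((577.808349609375, 120.37129211425781), 27.345911026000977)
shift tool [  33.1 -119.6    0.8]
shift tool [  32.8 -120.5    0.8]
```

Request:
{"fn": "send_rows", "kwargs": {"targets": [[-1,[0.5,-1.9,0],0],[-1,[0.8,-2.9,0],0],[-1,[0.8,-3.2,0],0],[-1,[0.7,-2.8,0],0],[-1,[0.4,-1.5,0],0]]}}

```text
time_s: 14.02
ee_pos: [579.3, 118.9, 135.6]
tcp_rot: [-0.644, 0.765, -0.0, -0.0]
wrist_force: [-0.8, 0.4, -1.1]
finger_gap: 32.8
grasp_force: 30.1
```

Request:
{"fn": "send_rows", "kwargs": {"targets": [[-1,[0,0,0],0],[-1,[0,0,0],0],[-1,[0,0,0],0],[-1,[0,0,0],0],[-1,[0,0,0],0]]}}

```text
time_s: 14.43
ee_pos: [576.9, 120.9, 136.4]
tcp_rot: [-0.645, 0.764, 0.0, 0.0]
wrist_force: [-0.3, 0.2, -1.1]
finger_gap: 33.1
grasp_force: 30.1
```

```bash
python3 - <<'E'
from h import *
p=captop()
s=arm.get_state(); M=R.from_quat(s["tcp_rot"]).as_matrix()
for n in("wrist","side","scene"):
    p,d,i=grab(n);c=cloud(d,i); b=sel(c,[530,70,42],[630,170,60]); 
    r=np.hypot(*(b[:,:2]-[577,120.4]).T); b=b[r>19]
    if len(b)>15:
        q=least_squares(lambda q:np.hypot(*(b[:,:2]-q[:2]).T)-25.5,[577,120],loss='soft_l1',f_scale=2).x
        print(n,"cup",q,len(b))
    t=sel(c,[545,85,75],[610,155,150])
    if len(t): print(n,"tube cloud",t.min(0).round(),t.max(0).round(),np.median(t,0).round(),len(t))
    if n!="wrist": cv2.imwrite(f"pics/{n}7.png",p)
a=cv2.imread("pics/side7.png");b=cv2.imread("pics/scene7.png")
cv2.imwrite("pics/c7.png",np.hstack([cv2.resize(a[210:330,170:290],(400,400)),cv2.resize(b[140:240,270:370],(400,400))]))
E
```

```text
cap top: n [-0.013 -0.049  0.999] in tool [ 0.05   0.004 -0.999] mean [577.  118.3 187.1] rel tool [  2.5  -0.5 -50.7] 4659 circ ((577.3131103515625, 120.46443939208984), 16.876352310180664)
[577.  120.9 136.5] [-0.39 -0.6  -0.9 ] 32.582360501447575 30.14118254184723
wrist cup [577.80863996 120.02185631] 960
wrist tube cloud [561. 103.  75.] [594. 126. 150.] [575. 107. 119.] 1996
side cup [577.31875646 121.53783905] 146
side tube cloud [561. 113.  75.] [593. 139. 150.] [573. 133. 111.] 309
scene cup [581.96295597 116.75159223] 66
scene tube cloud [574. 100.  75.] [600. 133. 149.] [592. 109. 111.] 134
```

View pics/c7.png

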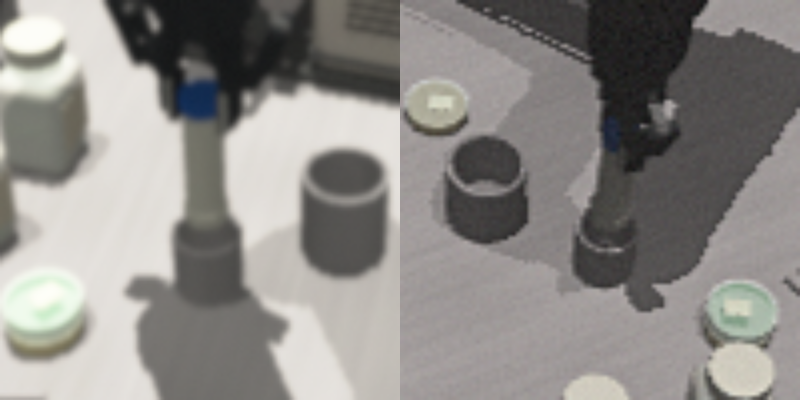

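Both crops show the tube upright and centred above the small cup: left (205,225), right (607,235). Lowering.

Request:
{"fn": "send_rows", "kwargs": {"targets": [[-1,[0,0,0.8],0],[-1,[0,0,1.0],0],[-1,[0,0,1.2],0],[-1,[0,0,1.2],0],[-1,[0,0,1.0],0]]}}

```text
time_s: 15.05
ee_pos: [576.6, 120.1, 81.4]
tcp_rot: [-0.645, 0.765, 0.0, -0.001]
wrist_force: [-0.4, 0.3, -0.7]
finger_gap: 32.8
grasp_force: 30.2
```

Request:
{"fn": "send_rows", "kwargs": {"targets": [[-1,[0,0,0.5],0],[-1,[0,0,0.4],0],[-1,[0,0,0.2],0],[-1,[0,0,0.1],0],[-1,[0,0,0],0]]}}

```text
time_s: 15.47
ee_pos: [577.5, 120.4, 72.2]
tcp_rot: [-0.645, 0.765, -0.0, 0.0]
wrist_force: [1.4, -0.1, -0.1]
finger_gap: 33.1
grasp_force: 30.2
```

```bash
python3 - <<'E'
from h import *
captop()
E
```

```text
cap top: n [-0.01  -0.048  0.999] in tool [ 0.048  0.001 -0.999] mean [577.6 117.9 122.9] rel tool [  2.5  -0.4 -50.4] 4683 circ ((578.577880859375, 120.00196075439453), 17.272533416748047)
[577.6 120.4  72.4] [-0.21  0.08  0.49] 32.603244897302005 30.162540078163147
```

Request:
{"fn": "send_rows", "kwargs": {"targets": [[-1,[0,0,0.1],0],[-1,[0,0,0.05],0],[-1,[0,0,0],0],[-1,[0,0,0],0],[-1,[0,0,0],0]]}}

```text
time_s: 15.93
ee_pos: [577.4, 120.4, 70.6]
tcp_rot: [-0.645, 0.765, -0.0, 0.0]
wrist_force: [-0.7, 0.5, -0.2]
finger_gap: 32.8
grasp_force: 30.2
```

Request:
{"fn": "send_rows", "kwargs": {"targets": [[-0.15,[0,0,0],0],[-0.15,[0,0,0],0],[-0.1,[0,0,0],0],[0,[0,0,0],0],[0,[0,0,0],0]]}}

```text
time_s: 16.35
ee_pos: [577.4, 120.4, 70.5]
tcp_rot: [-0.645, 0.765, 0.0, 0.0]
wrist_force: [-0.0, 0.5, -0.7]
finger_gap: 42.3
grasp_force: 0.0
```

```bash
python3 - <<'E'
from h import *
captop()
E
```

```text
cap top: n [-0.01  -0.052  0.999] in tool [ 0.053  0.001 -0.999] mean [577.3 117.3 121.2] rel tool [  3.1  -0.5 -50.8] 4622 circ ((577.52001953125, 118.93972778320312), 16.553937911987305)
[577.4 120.4  70.4] [ 0.4  -0.12  0.65] 42.717754986297734 0.0
```

Released, with the cap top at ≈120 mm as expected for a seated tube. I'll retreat and travel to above the rim.

Request:
{"fn": "send_rows", "kwargs": {"targets": [[1,[0,0,-0.5],0],[1,[0,0,-1.0],0],[1,[0,0,-2.0],0],[1,[0,0,-3.5],0],[1,[0,0,-4.0],0]]}}

```text
time_s: 16.82
ee_pos: [576.3, 119.9, 180.6]
tcp_rot: [-0.645, 0.765, 0.0, -0.002]
wrist_force: [0.7, 0.0, 0.0]
finger_gap: 85.5
grasp_force: 0.0
```

Request:
{"fn": "send_rows", "kwargs": {"targets": [[1,[0,0,-4.0],0],[1,[0,0,-4.0],0],[1,[0,0,-4.0],0],[1,[2,-0.4,0],-1.8],[1,[3.5,-0.7,0],-1.8]]}}

```text
time_s: 17.23
ee_pos: [580.7, 66.0, 304.8]
tcp_rot: [-0.67, 0.742, -0.001, 0.003]
wrist_force: [0.4, -1.0, -1.7]
finger_gap: 85.2
grasp_force: 0.0
```

Request:
{"fn": "send_rows", "kwargs": {"targets": [[1,[3.5,-0.5,0],0],[1,[3.5,-0.5,0],0],[1,[3.5,-0.5,0],0],[1,[3.5,-0.5,0],0],[1,[3.5,-0.5,0],0]]}}

```text
time_s: 17.65
ee_pos: [585.9, -114.2, 301.9]
tcp_rot: [-0.668, 0.744, -0.001, 0.001]
wrist_force: [1.7, -0.4, -0.3]
finger_gap: 85.5
grasp_force: 0.0
```

```bash
python3 - <<'E'
from h import *
for n in("side","scene"):
    p,d,i=grab(n);c=cloud(d,i); t=sel(c,[540,80,65],[615,160,140])
    lo=t[t[:,2]<85];hi=t[t[:,2]>100]; print(n,len(t),"z max",t[:,2].max().round(),"low",np.median(lo,0).round(1),"hi",np.median(hi,0).round(1))
    np.savez(n+"2.npz",p=p,d=d)
s=arm.get_state();e=s["ee_pos"];M=R.from_quat(s["tcp_rot"]).as_matrix()
print(e,M.round(3).tolist())
p,d,i=grab("wrist");c=cloud(d,i);np.savez("w8.npz",p=p,d=d,**i)
b=sel(c,[530,-400,240],[640,-90,315]); print(len(b))
if len(b)>50:
    for y in range(-390,-90,20):
        k=b[abs(b[:,1]-y)<10]
        if len(k)>5: print(y,len(k),k[:,0].min().round(1),k[:,0].max().round(1),k[:,2].max().round(1))
E
```

```text
side 296 z max 122.0 low [573.2 132.5  74.9] hi [576.4 127.1 118.2]
scene 148 z max 124.0 low [593.4 109.3  75.6] hi [584.3 114.4 116.3]
[ 585.64915831 -116.80744771  301.49782395] [[-0.112, -0.994, 0.001], [-0.994, 0.112, -0.001], [0.001, -0.001, -1.0]]
10763
-250 142 578.7 607.7 272.3
-230 2012 579.2 609.3 308.0
-210 3318 557.7 640.0 305.3
-190 3896 558.5 640.0 300.1
-170 738 560.4 612.1 292.4
-150 456 587.4 599.1 279.5
-130 201 589.4 600.3 261.6
```

```bash
cat > wheel.py <<'E'
from h import *
def fit(c):
    b=sel(c,[560,-400,232],[620,-90,315])
    # rim edge: points near circle of radius 140, z=165 centre, thickness 10
    n0=np.array([.9945,-.105])
    def res(q):
        n=np.array([np.cos(q[2]),np.sin(q[2])]);t=np.array([-n[1],n[0]])
        r=b[:,:2]-q[:2];s=r@t;h=r@n
        return s,h
    q=np.array([584.,-240.,-.105]);z0=0
    for it in range(8):
        s,h=res(q); rr=np.hypot(s,b[:,2]-165-z0); m=(abs(rr-140)<4)&(abs(h)<9)
        if m.sum()<30: print("few",m.sum());return
        x=least_squares(lambda v:np.hypot(s[m]-v[0],b[m,2]-165-v[1])-140,[0,z0],loss='soft_l1').x
        # centre line: mid of 3/97 percentiles along s bins
        S=[];H=[]
        for a in np.arange(s[m].min(),s[m].max(),8):
            k=m&(s>=a)&(s<a+8)
            if k.sum()>12: lo,hi=np.percentile(h[k],[3,97]);S.append(a+4);H.append((lo+hi)/2);W=hi-lo
        p=np.polyfit(S,H,1) if len(S)>3 else [0,np.mean(H)]
        n=np.array([np.cos(q[2]),np.sin(q[2])]);t=np.array([-n[1],n[0]])
        q[:2]+=t*x[0]+n*np.polyval(p,x[0]); q[2]-=np.arctan(p[0])*.5; z0=x[1]
    print("hub",q.round(3),"dz",z0.round(2),"n",m.sum(),"width",round(W,1),"s range",s[m].min().round(),s[m].max().round())
    return q
if __name__=="__main__":
    f=np.load("w8.npz");fit(cloud(f["d"],{k:f[k] for k in("K","rvec","tvec")}))
    for n in("side","scene"): fit(cloud(np.load(n+"2.npz")["d"],arm.camera_info(n)));fit(cloud(np.load(n+"0.npz")["d"],arm.camera_info(n)))
E
python3 wheel.py
```

```text
hub [ 5.83957e+02 -2.41813e+02 -1.01000e-01] dz 0.63 n 3792 width 9.4 s range 9.0 123.0
hub [ 5.83125e+02 -2.40551e+02 -1.02000e-01] dz -1.77 n 169 width 8.3 s range -117.0 123.0
hub [ 5.84785e+02 -2.41161e+02 -8.20000e-02] dz -1.83 n 174 width 9.4 s range -111.0 121.0
few 0
few 0
  return _methods._mean(a, axis=axis, dtype=dtype,
  ret = ret.dtype.type(ret / rcount)
```

The hub fit is consistent across the cameras: (584.0, −241.5), yaw −0.101. I'll start at φ=−45° (the +y side) and straddle the rim.

Request:
{"fn": "send_rows", "kwargs": {"targets": [[1,[1.6,-0.55,0],-0.3],[1,[1.6,-0.55,0],-0.3],[1,[0,0,2.0],0],[1,[0,0,2.5],0],[1,[0,0,2.2],0]], "force": 20}}

```text
time_s: 18.22
ee_pos: [594.0, -144.6, 233.2]
tcp_rot: [-0.672, 0.74, -0.0, 0.001]
wrist_force: [-0.3, -0.6, -0.7]
finger_gap: 85.5
grasp_force: 0.0
```

Request:
{"fn": "send_rows", "kwargs": {"targets": [[1,[0,0,1.4],0],[1,[0,0,0.7],0],[1,[0,0,0],0],[1,[0,0,0],0],[1,[0,0,0],0]]}}

```text
time_s: 18.63
ee_pos: [594.4, -145.2, 214.4]
tcp_rot: [-0.672, 0.74, -0.001, 0.001]
wrist_force: [0.1, -0.1, 0.6]
finger_gap: 85.1
grasp_force: 0.0
```

```bash
cat > st.py <<'E'
from h import *
import json,sys
HUB=np.array([584.0,-241.5,165.]);N=np.array([.9949,-.1008,0]);T=np.array([.1008,.9949,0])
def rec(tag=""):
    s=arm.get_state();M=R.from_quat(s["tcp_rot"]).as_matrix();g=s["ee_pos"]+[0,0,44]-HUB
    phi=np.degrees(np.arctan2(-g@T,g[2]));r=np.hypot(g@T,g[2])
    o=dict(tag=tag,t=s["time_s"],s=g@T,h=g@N,z=g[2],phi=phi,r=r,F=s["wrist_force"].tolist(),M=s["moment"].tolist(),je=np.array(s["joint_efforts"]).tolist(),q=np.array(s["joint_positions"]).tolist(),qd=np.array(s["joint_velocities"]).tolist(),gf=s["grasp_force"],gap=s["finger_gap"],yaw=float(np.degrees(np.arctan2(M[1,1],M[0,1]))))
    json.dump(o,open("log.jsonl","a"));open("log.jsonl","a").write("\n")
    F=np.array(o["F"]);Mo=np.array(o["M"]);up=np.array([0,0,1.])
    # torque about +N axis (positive moves top to -T): F x
    print(tag,f"t{o['t']:.2f} phi{phi:.1f} r{r:.1f} h{o['h']:.1f} gf{o['gf']:.0f} gap{o['gap']:.1f} F(T,N,z) {F@T:.2f} {F@N:.2f} {F[2]:.2f} Mn {Mo@N:.3f} je1 {o['je'][0]:.3f} yaw{o['yaw']:.1f}")
def tubes():
    p,d,i=grab("scene");hsv=cv2.cvtColor(p,cv2.COLOR_BGR2HSV)
    m=((hsv[...,0]>100)&(hsv[...,0]<130)&(hsv[...,1]>120)&(hsv[...,2]>40)).astype(np.uint8)
    c=cloud(d,i);r=c-HUB;h=r@N;s=r@T
    k=(m>0)&(h>55)&(h<105)&(np.hypot(s,r[...,2])<125)
    n,l,stt,cen=cv2.connectedComponentsWithStats(k.astype(np.uint8))
    A=[]
    for j in range(1,n):
        if stt[j,4]>12:
            a=np.degrees(np.arctan2(-np.median(s[l==j]),np.median(r[...,2][l==j]))); A.append((round(a,1),round(float(np.hypot(np.median(s[l==j]),np.median(r[...,2][l==j]))),0),int(stt[j,4])))
    A=sorted(A);w=np.array([a[2] for a in A]);z=(w*np.exp(6j*np.radians([a[0] for a in A]))).sum()
    print("tubes",A,"mod60",round(np.degrees(np.angle(z))/6,1))
if __name__=="__main__":
    if "t" in sys.argv: tubes()
    else: rec(sys.argv[1] if len(sys.argv)>1 else "")
E
python3 st.py a; python3 st.py t; python3 st.py b
```

```text
a t18.63 phi-46.1 r134.6 h0.6 gf0 gap85.1 F(T,N,z) -0.07 0.11 0.62 Mn -0.039 je1 0.079 yaw174.5
tubes [(np.float64(-151.1), 73.0, 45), (np.float64(-86.5), 82.0, 61), (np.float64(-28.5), 94.0, 59), (np.float64(25.3), 97.0, 50), (np.float64(78.7), 88.0, 41), (np.float64(138.7), 78.0, 35)] mod60 27.3
b t18.68 phi-46.1 r134.5 h0.7 gf0 gap85.4 F(T,N,z) -0.24 0.07 0.10 Mn 0.006 je1 0.069 yaw174.5
```

Request:
{"fn": "send_rows", "kwargs": {"targets": [[-0.2,[0.4,0,0.15],0],[-0.5,[0,0.05,0],0],[-1,[0,0,0],0],[-1,[0,0,0],0],[-1,[0,0,0],0]], "force": 20}}

```text
time_s: 19.1
ee_pos: [592.9, -149.3, 211.0]
tcp_rot: [-0.672, 0.74, 0.0, 0.0]
wrist_force: [0.4, -0.3, 0.0]
finger_gap: 25.5
grasp_force: 0.0
```

Request:
{"fn": "send_rows", "kwargs": {"targets": [[-1,[0,0,0],0],[-1,[0,0,0],0],[-1,[0,0,0],0],[-1,[0,0,0],0],[-1,[0,0,0],0]]}}

```text
time_s: 19.52
ee_pos: [592.9, -149.3, 211.0]
tcp_rot: [-0.672, 0.74, -0.0, 0.0]
wrist_force: [0.1, 0.1, 0.7]
finger_gap: 9.4
grasp_force: 22.8
```

```bash
python3 st.py grip
```

```text
grip t19.52 phi-45.8 r129.1 h-0.4 gf23 gap9.4 F(T,N,z) 0.13 0.09 0.66 Mn 0.019 je1 0.200 yaw174.5
```

Request:
{"fn": "send_rows", "kwargs": {"targets": [[-1,[0.6,0,-0.56],0],[-1,[0.63,0,-0.53],0],[-1,[0.66,0,-0.48],0],[-1,[0.7,0,-0.44],0],[-1,[0.72,0,-0.4],0]]}}

```text
time_s: 19.93
ee_pos: [589.5, -182.8, 235.6]
tcp_rot: [-0.672, 0.74, 0.0, 0.0]
wrist_force: [-1.3, 2.8, -1.2]
finger_gap: 10.2
grasp_force: 22.2
```

```bash
python3 st.py s1
```

```text
s1 t19.93 phi-27.2 r128.8 h-0.5 gf22 gap10.2 F(T,N,z) 2.62 -1.60 -1.23 Mn 1.110 je1 -0.240 yaw174.5
```

Request:
{"fn": "send_rows", "kwargs": {"targets": [[-1,[0.74,0,-0.35],0],[-1,[0.76,0,-0.3],0],[-1,[0.78,0,-0.25],0],[-1,[0.8,0,-0.21],0],[-1,[0.81,0,-0.15],0]]}}

```text
time_s: 20.35
ee_pos: [585.4, -222.0, 248.2]
tcp_rot: [-0.672, 0.74, 0.0, -0.0]
wrist_force: [-3.5, 3.7, 0.5]
finger_gap: 9.8
grasp_force: 22.1
```

```bash
python3 st.py s1
```

```text
s1 t20.35 phi-8.8 r128.6 h-0.5 gf22 gap9.8 F(T,N,z) 3.33 -3.86 0.45 Mn 1.179 je1 -0.025 yaw174.5
```

Request:
{"fn": "send_rows", "kwargs": {"targets": [[-1,[0.81,0,-0.1],0],[-1,[0.82,0,-0.05],0],[-1,[0.82,0,0],0],[-1,[0.82,0,0.05],0],[-1,[0.81,0,0.1],0]]}}

```text
time_s: 20.77
ee_pos: [581.2, -262.7, 248.0]
tcp_rot: [-0.672, 0.741, 0.0, -0.001]
wrist_force: [-3.9, 4.0, 1.0]
finger_gap: 9.6
grasp_force: 22.5
```

```bash
python3 st.py s1
```

```text
s1 t20.77 phi9.6 r128.8 h-0.6 gf23 gap9.6 F(T,N,z) 3.58 -4.29 0.97 Mn 1.233 je1 0.203 yaw174.4
```

Request:
{"fn": "send_rows", "kwargs": {"targets": [[-1,[0.81,0,0.15],0],[-1,[0.8,0,0.21],0],[-1,[0.78,0,0.25],0],[-1,[0.76,0,0.3],0],[-1,[0.74,0,0.35],0]]}}

```text
time_s: 21.18
ee_pos: [577.2, -301.5, 235.4]
tcp_rot: [-0.672, 0.741, 0.0, -0.001]
wrist_force: [-5.0, 3.3, 2.2]
finger_gap: 10.0
grasp_force: 23.1
```

```bash
python3 st.py s1
```

```text
s1 t21.18 phi27.8 r129.3 h-0.7 gf23 gap10.0 F(T,N,z) 2.73 -5.34 2.17 Mn 1.311 je1 0.292 yaw174.4
```

Request:
{"fn": "send_rows", "kwargs": {"targets": [[-1,[0.72,0,0.4],0],[-1,[0.7,0,0.44],0],[-1,[0.66,0,0.48],0],[-1,[0.63,0,0.53],0],[-1,[0.6,0,0.56],0]]}}

```text
time_s: 21.6
ee_pos: [573.8, -334.5, 211.3]
tcp_rot: [-0.672, 0.741, 0.0, -0.001]
wrist_force: [-5.5, 4.3, 2.0]
finger_gap: 9.6
grasp_force: 23.4
```

```bash
python3 st.py s1; python3 st.py t; python3 st.py end
```

```text
s1 t21.60 phi46.0 r130.0 h-0.8 gf23 gap9.6 F(T,N,z) 3.74 -5.86 2.04 Mn 1.341 je1 0.360 yaw174.4
tubes [(np.float64(-119.6), 78.0, 61), (np.float64(-56.3), 86.0, 75), (np.float64(-1.7), 95.0, 87), (np.float64(51.5), 93.0, 65), (np.float64(107.5), 83.0, 44), (np.float64(173.6), 75.0, 51)] mod60 -3.3
end t21.65 phi46.8 r130.0 h-0.8 gf23 gap9.5 F(T,N,z) -1.83 -4.06 -0.70 Mn -0.182 je1 3.677 yaw174.4
```

Stroke 1 worked: the wheel turned about 90° with the grip, no slip. Next come the return and stroke 2.

Request:
{"fn": "send_rows", "kwargs": {"targets": [[-0.4,[0,0,0],0],[-0.4,[0,0,0],0],[-0.4,[-1.98,-0.05,-1.63],0],[-0.4,[-2.26,0,-1.2],0],[-0.4,[-2.45,0,-0.75],0]]}}

```text
time_s: 22.07
ee_pos: [582.5, -266.7, 248.6]
tcp_rot: [-0.672, 0.741, -0.001, 0.0]
wrist_force: [0.8, 0.2, 0.4]
finger_gap: 25.5
grasp_force: 0.0
```

Request:
{"fn": "send_rows", "kwargs": {"targets": [[-0.4,[-2.55,0,-0.25],0],[-0.4,[-2.55,0,0.25],0],[-0.4,[-2.45,0,0.75],0],[-0.4,[-2.26,0,1.2],0],[-0.4,[-1.98,0,1.63],0]]}}

```text
time_s: 22.48
ee_pos: [594.5, -147.8, 212.5]
tcp_rot: [-0.673, 0.74, -0.002, 0.001]
wrist_force: [0.5, -0.3, -0.5]
finger_gap: 25.7
grasp_force: 0.0
```

Request:
{"fn": "send_rows", "kwargs": {"targets": [[-0.6,[0,0,0],0],[-1,[0,0,0],0],[-1,[0,0,0],0],[-1,[0,0,0],0],[-1,[0,0,0],0]]}}

```text
time_s: 22.9
ee_pos: [592.9, -149.2, 211.4]
tcp_rot: [-0.672, 0.741, 0.001, 0.0]
wrist_force: [-4.6, 5.0, -0.4]
finger_gap: 10.2
grasp_force: 23.5
```

```bash
python3 st.py grip;python3 st.py t
```

```text
grip t22.90 phi-45.7 r129.5 h-0.4 gf23 gap10.2 F(T,N,z) 4.55 -5.11 -0.37 Mn 1.876 je1 -2.126 yaw174.4
tubes [(np.float64(-116.7), 76.0, 60), (np.float64(-55.1), 87.0, 70), (np.float64(-0.1), 96.0, 70), (np.float64(52.8), 94.0, 49), (np.float64(109.8), 84.0, 41), (np.float64(176.9), 74.0, 56)] mod60 -1.1
```

Request:
{"fn": "send_rows", "kwargs": {"targets": [[-1,[0.6,0,-0.56],0],[-1,[0.63,0,-0.53],0],[-1,[0.66,0,-0.48],0],[-1,[0.7,0,-0.44],0],[-1,[0.72,0,-0.4],0]]}}

```text
time_s: 23.37
ee_pos: [589.5, -182.7, 235.7]
tcp_rot: [-0.672, 0.741, 0.001, 0.0]
wrist_force: [-4.5, 4.4, -1.3]
finger_gap: 9.7
grasp_force: 22.9
```

```bash
python3 st.py s2
```

```text
s2 t23.37 phi-27.3 r129.0 h-0.5 gf23 gap9.7 F(T,N,z) 3.93 -4.92 -1.32 Mn 1.567 je1 -0.713 yaw174.4
```

Request:
{"fn": "send_rows", "kwargs": {"targets": [[-1,[0.74,0,-0.35],0],[-1,[0.76,0,-0.3],0],[-1,[0.78,0,-0.25],0],[-1,[0.8,0,-0.21],0],[-1,[0.81,0,-0.15],0]]}}

```text
time_s: 23.78
ee_pos: [585.5, -221.5, 248.4]
tcp_rot: [-0.672, 0.741, 0.001, -0.0]
wrist_force: [-6.3, 5.8, -1.3]
finger_gap: 9.6
grasp_force: 22.6
```

```bash
python3 st.py s2
```

```text
s2 t23.78 phi-8.9 r129.0 h-0.6 gf23 gap9.6 F(T,N,z) 5.14 -6.85 -1.31 Mn 1.872 je1 -0.878 yaw174.4
```

Request:
{"fn": "send_rows", "kwargs": {"targets": [[-1,[0.81,0,-0.1],0],[-1,[0.82,0,-0.05],0],[-1,[0.82,0,0],0],[-1,[0.82,0,0.05],0],[-1,[0.81,0,0.1],0]]}}

```text
time_s: 24.2
ee_pos: [581.3, -262.2, 248.7]
tcp_rot: [-0.672, 0.741, 0.001, -0.0]
wrist_force: [-6.7, 5.9, 0.8]
finger_gap: 9.9
grasp_force: 22.8
```

```bash
python3 st.py s2
```

```text
s2 t24.20 phi9.3 r129.4 h-0.6 gf23 gap9.9 F(T,N,z) 5.16 -7.30 0.75 Mn 2.060 je1 -0.851 yaw174.4
```

Request:
{"fn": "send_rows", "kwargs": {"targets": [[-1,[0.81,0,0.15],0],[-1,[0.8,0,0.21],0],[-1,[0.78,0,0.25],0],[-1,[0.76,0,0.3],0],[-1,[0.74,0,0.35],0]]}}

```text
time_s: 24.62
ee_pos: [577.3, -301.1, 236.5]
tcp_rot: [-0.672, 0.741, 0.001, -0.0]
wrist_force: [-7.6, 5.6, 2.2]
finger_gap: 9.5
grasp_force: 23.5
```

```bash
python3 st.py s2
```

```text
s2 t24.62 phi27.5 r130.2 h-0.7 gf24 gap9.5 F(T,N,z) 4.83 -8.12 2.23 Mn 2.128 je1 -0.535 yaw174.4
```

Request:
{"fn": "send_rows", "kwargs": {"targets": [[-1,[0.72,0,0.4],0],[-1,[0.7,0,0.44],0],[-1,[0.66,0,0.48],0],[-1,[0.63,0,0.53],0],[-1,[0.6,0,0.56],0]]}}

```text
time_s: 25.03
ee_pos: [573.9, -334.5, 212.9]
tcp_rot: [-0.672, 0.741, 0.0, -0.0]
wrist_force: [-7.8, 6.7, 3.5]
finger_gap: 9.4
grasp_force: 23.8
```

```bash
python3 st.py s2; python3 st.py t; python3 st.py end
```

```text
s2 t25.03 phi45.5 r131.1 h-0.7 gf24 gap9.4 F(T,N,z) 5.84 -8.43 3.46 Mn 1.969 je1 0.132 yaw174.4
tubes [(np.float64(-152.9), 73.0, 52), (np.float64(-88.5), 81.0, 70), (np.float64(-29.3), 91.0, 78), (np.float64(23.7), 95.0, 81), (np.float64(78.1), 90.0, 53), (np.float64(139.8), 78.0, 54)] mod60 25.7
end t25.08 phi46.3 r131.1 h-0.8 gf23 gap9.8 F(T,N,z) 0.41 -6.77 1.70 Mn 0.645 je1 2.697 yaw174.3
```

Request:
{"fn": "send_rows", "kwargs": {"targets": [[-0.4,[0,0,0],0],[-0.4,[0,0,0],0],[-0.4,[-1.98,-0.08,-1.63],0],[-0.4,[-2.26,0,-1.2],0],[-0.4,[-2.45,0,-0.75],0]]}}

```text
time_s: 25.5
ee_pos: [583.3, -267.3, 248.9]
tcp_rot: [-0.672, 0.741, -0.001, 0.001]
wrist_force: [1.6, -0.5, -0.9]
finger_gap: 25.6
grasp_force: 0.0
```

Request:
{"fn": "send_rows", "kwargs": {"targets": [[-0.4,[-2.55,0,-0.25],0],[-0.4,[-2.55,0,0.25],0],[-0.4,[-2.45,0,0.75],0],[-0.4,[-2.26,0,1.2],0],[-0.4,[-1.98,0,1.63],0]]}}

```text
time_s: 25.92
ee_pos: [595.4, -148.3, 212.9]
tcp_rot: [-0.672, 0.74, -0.002, 0.002]
wrist_force: [-0.1, -0.4, 0.1]
finger_gap: 25.4
grasp_force: 0.0
```

Request:
{"fn": "send_rows", "kwargs": {"targets": [[-0.6,[0,0,0],0],[-1,[0,0,0],0],[-1,[0,0,0],0],[-1,[0,0,0],0],[-1,[0,0,0],0]]}}

```text
time_s: 26.33
ee_pos: [592.9, -148.4, 210.5]
tcp_rot: [-0.672, 0.74, 0.002, -0.0]
wrist_force: [-8.2, 7.5, -2.3]
finger_gap: 9.7
grasp_force: 22.0
```

```bash
python3 st.py grip;python3 st.py t
```

```text
grip t26.33 phi-46.2 r129.5 h-0.5 gf22 gap9.7 F(T,N,z) 6.68 -8.89 -2.27 Mn 2.581 je1 -3.189 yaw174.5
tubes [(np.float64(-154.3), 72.0, 49), (np.float64(-86.2), 83.0, 61), (np.float64(-27.8), 92.0, 67), (np.float64(24.0), 95.0, 60), (np.float64(78.4), 89.0, 41), (np.float64(138.6), 77.0, 38)] mod60 26.6
```

Request:
{"fn": "send_rows", "kwargs": {"targets": [[-1,[0.6,0,-0.56],0],[-1,[0.63,0,-0.53],0],[-1,[0.66,0,-0.48],0],[-1,[0.7,0,-0.44],0],[-1,[0.72,0,-0.4],0]]}}

```text
time_s: 26.8
ee_pos: [589.4, -182.1, 235.1]
tcp_rot: [-0.672, 0.74, 0.002, -0.001]
wrist_force: [-9.5, 7.2, -2.1]
finger_gap: 9.8
grasp_force: 21.6
```

```bash
python3 st.py s3
```

```text
s3 t26.80 phi-27.6 r128.7 h-0.6 gf22 gap9.8 F(T,N,z) 6.24 -10.14 -2.08 Mn 2.043 je1 -1.313 yaw174.5
```

Request:
{"fn": "send_rows", "kwargs": {"targets": [[-1,[0.74,0,-0.35],0],[-1,[0.76,0,-0.3],0],[-1,[0.78,0,-0.25],0],[-1,[0.8,0,-0.21],0],[-1,[0.81,0,-0.15],0]]}}

```text
time_s: 27.22
ee_pos: [585.4, -221.1, 248.1]
tcp_rot: [-0.672, 0.74, 0.002, -0.001]
wrist_force: [-9.4, 7.0, 0.2]
finger_gap: 9.7
grasp_force: 21.0
```

```bash
python3 st.py s3
```

```text
s3 t27.22 phi-9.1 r128.7 h-0.7 gf21 gap9.7 F(T,N,z) 5.97 -10.10 0.18 Mn 2.250 je1 -1.015 yaw174.5
```

Request:
{"fn": "send_rows", "kwargs": {"targets": [[-1,[0.81,0,-0.1],0],[-1,[0.82,0,-0.05],0],[-1,[0.82,0,0],0],[-1,[0.82,0,0.05],0],[-1,[0.81,0,0.1],0]]}}

```text
time_s: 27.63
ee_pos: [581.2, -262.1, 248.6]
tcp_rot: [-0.672, 0.741, 0.002, -0.001]
wrist_force: [-9.9, 7.8, 0.8]
finger_gap: 9.9
grasp_force: 20.9
```

```bash
python3 st.py s3
```

```text
s3 t27.63 phi9.2 r129.2 h-0.7 gf21 gap9.9 F(T,N,z) 6.75 -10.62 0.76 Mn 2.250 je1 -0.454 yaw174.4
```

Request:
{"fn": "send_rows", "kwargs": {"targets": [[-1,[0.81,0,0.15],0],[-1,[0.8,0,0.21],0],[-1,[0.78,0,0.25],0],[-1,[0.76,0,0.3],0],[-1,[0.74,0,0.35],0]]}}

```text
time_s: 28.05
ee_pos: [577.2, -301.2, 236.3]
tcp_rot: [-0.672, 0.741, 0.002, -0.001]
wrist_force: [-11.6, 6.2, 1.4]
finger_gap: 9.7
grasp_force: 21.2
```

```bash
python3 st.py s3
```

```text
s3 t28.05 phi27.5 r130.0 h-0.8 gf21 gap9.7 F(T,N,z) 5.01 -12.12 1.43 Mn 2.054 je1 0.380 yaw174.4
```

Request:
{"fn": "send_rows", "kwargs": {"targets": [[-1,[0.72,0,0.4],0],[-1,[0.7,0,0.44],0],[-1,[0.66,0,0.48],0],[-1,[0.63,0,0.53],0],[-1,[0.6,0,0.56],0]]}}

```text
time_s: 28.47
ee_pos: [573.7, -334.6, 212.6]
tcp_rot: [-0.672, 0.741, 0.001, -0.001]
wrist_force: [-11.4, 6.1, 2.8]
finger_gap: 10.1
grasp_force: 21.3
```

```bash
python3 st.py s3; python3 st.py t; python3 st.py end
```

```text
s3 t28.47 phi45.6 r131.1 h-0.8 gf21 gap10.1 F(T,N,z) 4.93 -11.97 2.84 Mn 1.698 je1 1.380 yaw174.4
tubes [(np.float64(-122.4), 76.0, 62), (np.float64(-60.3), 86.0, 79), (np.float64(-4.1), 92.0, 85), (np.float64(49.7), 96.0, 61), (np.float64(105.7), 86.0, 52), (np.float64(170.3), 75.0, 56)] mod60 -6.1
end t28.52 phi46.4 r131.0 h-0.9 gf21 gap9.8 F(T,N,z) 0.20 -9.79 0.18 Mn 0.443 je1 4.000 yaw174.3
```

Request:
{"fn": "send_rows", "kwargs": {"targets": [[-0.4,[0,0,0],0],[-0.4,[0,0,0],0],[-0.4,[-1.98,-0.05,-1.63],0],[-0.4,[-2.26,0,-1.2],0],[-0.4,[-2.45,0,-0.75],0]]}}

```text
time_s: 28.93
ee_pos: [583.8, -267.3, 249.1]
tcp_rot: [-0.672, 0.741, -0.002, 0.001]
wrist_force: [0.9, 0.5, 0.8]
finger_gap: 25.8
grasp_force: 0.0
```

Request:
{"fn": "send_rows", "kwargs": {"targets": [[-0.4,[-2.55,0,-0.25],0],[-0.4,[-2.55,0,0.25],0],[-0.4,[-2.45,0,0.75],0],[-0.4,[-2.26,0,1.2],0],[-0.4,[-1.98,0,1.63],0]]}}

```text
time_s: 29.35
ee_pos: [595.9, -148.3, 213.0]
tcp_rot: [-0.672, 0.74, -0.002, 0.002]
wrist_force: [-0.4, -0.3, 0.1]
finger_gap: 25.8
grasp_force: 0.0
```

Request:
{"fn": "send_rows", "kwargs": {"targets": [[-0.6,[0,0,0],0],[-1,[0,0,0],0],[-1,[0,0,0],0],[-1,[0,0,0],0],[-1,[0,0,0],0]]}}

```text
time_s: 29.77
ee_pos: [592.8, -148.6, 210.8]
tcp_rot: [-0.672, 0.74, 0.003, -0.001]
wrist_force: [-11.7, 8.2, -0.5]
finger_gap: 9.8
grasp_force: 22.7
```

```bash
python3 st.py grip;python3 st.py t
```

```text
grip t29.77 phi-46.1 r129.5 h-0.6 gf23 gap9.8 F(T,N,z) 6.95 -12.46 -0.53 Mn 2.453 je1 -2.932 yaw174.5
tubes [(np.float64(-120.0), 76.0, 62), (np.float64(-58.2), 85.0, 74), (np.float64(-2.3), 96.0, 69), (np.float64(49.7), 94.0, 50), (np.float64(106.6), 85.0, 40), (np.float64(171.0), 74.0, 51)] mod60 -4.3
```

Request:
{"fn": "send_rows", "kwargs": {"targets": [[-1,[0.6,0,-0.56],0],[-1,[0.63,0,-0.53],0],[-1,[0.66,0,-0.48],0],[-1,[0.7,0,-0.44],0],[-1,[0.72,0,-0.4],0]]}}

```text
time_s: 30.23
ee_pos: [589.4, -182.6, 235.5]
tcp_rot: [-0.672, 0.74, 0.002, -0.001]
wrist_force: [-12.1, 4.3, -1.8]
finger_gap: 9.6
grasp_force: 21.9
```

```bash
python3 st.py s4
```

```text
s4 t30.23 phi-27.3 r128.9 h-0.6 gf22 gap9.6 F(T,N,z) 3.09 -12.44 -1.82 Mn 1.604 je1 -0.175 yaw174.5
```

Request:
{"fn": "send_rows", "kwargs": {"targets": [[-1,[0.74,0,-0.35],0],[-1,[0.76,0,-0.3],0],[-1,[0.78,0,-0.25],0],[-1,[0.8,0,-0.21],0],[-1,[0.81,0,-0.15],0]]}}

```text
time_s: 30.65
ee_pos: [585.3, -221.9, 248.5]
tcp_rot: [-0.672, 0.741, 0.002, -0.001]
wrist_force: [-11.6, 4.1, 0.2]
finger_gap: 9.8
grasp_force: 20.9
```

```bash
python3 st.py s4
```

```text
s4 t30.65 phi-8.8 r129.0 h-0.7 gf21 gap9.8 F(T,N,z) 2.95 -11.92 0.23 Mn 1.486 je1 0.644 yaw174.4
```

Request:
{"fn": "send_rows", "kwargs": {"targets": [[-1,[0.81,0,-0.1],0],[-1,[0.82,0,-0.05],0],[-1,[0.82,0,0],0],[-1,[0.82,0,0.05],0],[-1,[0.81,0,0.1],0]]}}

```text
time_s: 31.07
ee_pos: [581.1, -262.9, 248.7]
tcp_rot: [-0.672, 0.741, 0.002, -0.001]
wrist_force: [-12.0, 4.9, 0.1]
finger_gap: 9.9
grasp_force: 20.8
```

```bash
python3 st.py s4
```

```text
s4 t31.07 phi9.6 r129.5 h-0.7 gf21 gap9.9 F(T,N,z) 3.67 -12.47 0.10 Mn 1.447 je1 1.417 yaw174.4
```

Request:
{"fn": "send_rows", "kwargs": {"targets": [[-1,[0.81,0,0.15],0],[-1,[0.8,0,0.21],0],[-1,[0.78,0,0.25],0],[-1,[0.76,0,0.3],0],[-1,[0.74,0,0.35],0]]}}

```text
time_s: 31.48
ee_pos: [577.1, -301.9, 236.2]
tcp_rot: [-0.672, 0.741, 0.002, -0.002]
wrist_force: [-12.2, 5.0, 0.5]
finger_gap: 9.7
grasp_force: 21.2
```

```bash
python3 st.py s4
```

```text
s4 t31.48 phi27.8 r130.2 h-0.8 gf21 gap9.7 F(T,N,z) 3.78 -12.67 0.48 Mn 1.236 je1 2.143 yaw174.4
```

Request:
{"fn": "send_rows", "kwargs": {"targets": [[-1,[0.72,0,0.4],0],[-1,[0.7,0,0.44],0],[-1,[0.66,0,0.48],0],[-1,[0.63,0,0.53],0],[-1,[0.6,0,0.56],0]]}}

```text
time_s: 31.9
ee_pos: [573.6, -335.1, 212.1]
tcp_rot: [-0.671, 0.741, 0.002, -0.002]
wrist_force: [-13.4, 4.0, 1.0]
finger_gap: 9.8
grasp_force: 21.5
```

```bash
python3 st.py s4; python3 st.py t; python3 st.py end
```

```text
s4 t31.90 phi45.9 r131.0 h-0.9 gf22 gap9.8 F(T,N,z) 2.67 -13.78 1.02 Mn 1.109 je1 2.750 yaw174.4
tubes [(np.float64(-154.6), 75.0, 66), (np.float64(-88.5), 81.0, 64), (np.float64(-29.9), 91.0, 80), (np.float64(23.8), 94.0, 81), (np.float64(77.3), 90.0, 55), (np.float64(138.8), 77.0, 51)] mod60 25.1
end t31.95 phi46.8 r131.0 h-0.9 gf21 gap9.8 F(T,N,z) -0.92 -11.56 -0.49 Mn -0.035 je1 5.558 yaw174.3
```

```bash
cat > fit.py <<'E'
import json,numpy as np
from scipy.optimize import least_squares
N=np.array([.9949,-.1008,0]);T=np.array([.1008,.9949,0])
L=[json.loads(x) for x in open("log.jsonl") if x.strip()]
W=[];D=[];w0=0;st=None
for o in L:
    if o["tag"]=="grip": st=o["phi"]
    elif o["tag"][0]=="s": W.append(w0+(o["phi"]-st)*.967);D.append(o)
    elif o["tag"]=="end": w0+=(o["phi"]-st)*.967
W=np.radians(W);F=np.array([o["F"] for o in D]);M=np.array([o["M"] for o in D])@N;phi=np.radians([o["phi"] for o in D]);r=np.array([o["r"] for o in D])/1e3
FT=F@T;Fz=F[:,2];Ft=FT*np.cos(phi)+Fz*np.sin(phi);Fr=-FT*np.sin(phi)+Fz*np.cos(phi)
def lin(X,y,name,ia,ib):
    p,*_=np.linalg.lstsq(X,y,rcond=None);e=y-X@p
    # y=c - Mg sin(psi0+W) = c -Mg(sin psi0 cosW + cos psi0 sinW): a=cosW coef,b=sinW coef
    a,b=p[ia],p[ib];psi0=np.degrees(np.arctan2(-a,-b))
    cov=np.linalg.inv(X.T@X)*e.std()**2
    print(name,p.round(3),"amp",np.hypot(a,b).round(3),"psi0",psi0.round(1),"rms",e.std().round(3),"sig_deg",np.degrees(np.sqrt(cov[ia,ia])/np.hypot(a,b)).round(1))
    return psi0
o=np.ones_like(W)
lin(np.c_[o,np.cos(W),np.sin(W)],r*Ft,"F",1,2)
c=np.cos(phi)
lin(np.c_[o,c*np.cos(W),c*np.sin(W),c,np.sin(phi)],M,"M",1,2)
lin(np.c_[o,np.cos(W),np.sin(W),np.sin(phi)],M,"M2",1,2)
lin(np.c_[o,np.cos(W),np.sin(W),np.sin(phi),np.cos(2*phi)],r*Ft,"F2",1,2)
je=np.array([x["je"] for x in D]);lin(np.c_[o,c*np.cos(W),c*np.sin(W),c,np.sin(phi),F@N],je[:,0],"je1",1,2)
p=np.linalg.lstsq(np.c_[o,FT],M,rcond=None)[0];print("M=tau+L FT",p)
print("Wend",np.degrees(W[-1]),w0)
E
python3 fit.py
```

```text
F [ 0.58  -0.215 -0.051] amp 0.22 psi0 76.7 rms 0.064 sig_deg 5.3
M [ 0.784 -0.567 -0.196  0.948  0.113] amp 0.6 psi0 70.9 rms 0.036 sig_deg 1.2
M2 [ 1.649 -0.506 -0.177 -0.034] amp 0.536 psi0 70.7 rms 0.091 sig_deg 3.1
F2 [ 0.559 -0.215 -0.051  0.056  0.021] amp 0.221 psi0 76.7 rms 0.061 sig_deg 5.0
je1 [-0.248  1.147  0.312 -1.276  0.904 -0.164] amp 1.189 psi0 -105.2 rms 0.183 sig_deg 3.1
M=tau+L FT [0.44985675 0.27863757]
Wend 357.19615573987153 357.98125475054337
```

The fits agree: amplitude 0.22 N m, within the given range, with the heavy side now about 71° from the top towards −y. It needs another ≈+109° of wheel turn. I'll do one ~71° stroke (correcting the normal offset), then a final one that ends with the grip at the top.

Request:
{"fn": "send_rows", "kwargs": {"targets": [[-0.4,[0,0,0],0],[-0.4,[0,0,0],0],[-0.4,[-1.98,0.15,-1.63],0],[-0.4,[-2.26,0.15,-1.2],0],[-0.4,[-2.45,0,-0.75],0]]}}

```text
time_s: 32.37
ee_pos: [580.8, -267.0, 249.4]
tcp_rot: [-0.672, 0.741, -0.002, 0.001]
wrist_force: [0.8, 0.3, 0.6]
finger_gap: 25.4
grasp_force: 0.0
```

Request:
{"fn": "send_rows", "kwargs": {"targets": [[-0.4,[-2.55,0,-0.25],0],[-0.4,[-2.55,0,0.25],0],[-0.4,[-2.45,0,0.75],0],[-0.4,[-2.26,0,1.2],0],[-0.4,[-1.98,0,1.63],0]]}}

```text
time_s: 32.78
ee_pos: [593.0, -148.0, 213.2]
tcp_rot: [-0.672, 0.74, -0.002, 0.002]
wrist_force: [0.2, -0.6, -0.0]
finger_gap: 25.5
grasp_force: 0.0
```

Request:
{"fn": "send_rows", "kwargs": {"targets": [[-0.6,[0,0,0],0],[-1,[0,0,0],0],[-1,[0,0,0],0],[-1,[0,0,0],0],[-1,[0,0,0],0]]}}

```text
time_s: 33.2
ee_pos: [593.1, -149.3, 212.0]
tcp_rot: [-0.672, 0.741, -0.001, 0.002]
wrist_force: [5.1, 2.1, -1.2]
finger_gap: 9.9
grasp_force: 27.4
```

```bash
python3 st.py grip;python3 st.py t
```

```text
grip t33.20 phi-45.5 r129.9 h-0.3 gf27 gap9.9 F(T,N,z) 2.57 4.84 -1.19 Mn 1.326 je1 -1.951 yaw174.4
tubes [(np.float64(-152.9), 73.0, 51), (np.float64(-85.9), 82.0, 63), (np.float64(-27.5), 93.0, 68), (np.float64(25.4), 97.0, 57), (np.float64(78.3), 89.0, 44), (np.float64(139.0), 77.0, 41)] mod60 27.2
```

Request:
{"fn": "send_rows", "kwargs": {"targets": [[-1,[0.6,0,-0.56],0],[-1,[0.63,0,-0.53],0],[-1,[0.66,0,-0.48],0],[-1,[0.7,0,-0.44],0],[-1,[0.72,0,-0.4],0]]}}

```text
time_s: 33.67
ee_pos: [589.6, -182.6, 236.4]
tcp_rot: [-0.672, 0.741, -0.001, 0.002]
wrist_force: [6.2, 2.2, -1.0]
finger_gap: 9.7
grasp_force: 26.5
```

```bash
python3 st.py s5
```

```text
s5 t33.67 phi-27.1 r129.7 h-0.3 gf27 gap9.7 F(T,N,z) 2.84 5.96 -0.97 Mn 1.223 je1 -1.195 yaw174.4
```

Request:
{"fn": "send_rows", "kwargs": {"targets": [[-1,[0.74,0,-0.35],0],[-1,[0.76,0,-0.3],0],[-1,[0.78,0,-0.25],0],[-1,[0.8,0,-0.21],0],[-1,[0.81,0,-0.15],0]]}}

```text
time_s: 34.08
ee_pos: [585.6, -221.6, 249.2]
tcp_rot: [-0.672, 0.741, -0.001, 0.001]
wrist_force: [4.2, 2.4, -0.7]
finger_gap: 9.8
grasp_force: 26.2
```

```bash
python3 st.py s5
```

```text
s5 t34.08 phi-8.9 r129.7 h-0.4 gf26 gap9.8 F(T,N,z) 2.82 3.98 -0.68 Mn 1.309 je1 -1.474 yaw174.5
```

Request:
{"fn": "send_rows", "kwargs": {"targets": [[-1,[0.81,0,-0.1],0],[-1,[0.82,0,-0.05],0],[-1,[0.82,0,0],0],[-1,[0.82,0,0.05],0],[-1,[0.81,0,0.1],0]]}}

```text
time_s: 34.5
ee_pos: [581.4, -262.4, 249.0]
tcp_rot: [-0.672, 0.741, -0.001, 0.001]
wrist_force: [4.1, 3.1, 2.5]
finger_gap: 9.7
grasp_force: 27.1
```

```bash
python3 st.py s5
```

```text
s5 t34.50 phi9.4 r129.7 h-0.5 gf27 gap9.7 F(T,N,z) 3.52 3.79 2.48 Mn 1.291 je1 -1.598 yaw174.5
```

Request:
{"fn": "send_rows", "kwargs": {"targets": [[-1,[0.81,0,0.15],0],[-1,[0.8,0,0.21],0],[-1,[0.78,0,0.25],0],[-1,[0.76,0,0.3],0],[-1,[0.74,0,0.35],0]]}}

```text
time_s: 34.92
ee_pos: [577.3, -301.3, 235.8]
tcp_rot: [-0.672, 0.74, -0.001, 0.0]
wrist_force: [4.0, 2.1, 4.7]
finger_gap: 10.0
grasp_force: 28.7
```

```bash
python3 st.py s5; python3 st.py t; python3 st.py end; python3 fit.py
```

```text
s5 t34.92 phi27.7 r129.6 h-0.6 gf29 gap10.0 F(T,N,z) 2.46 3.80 4.66 Mn 0.988 je1 -1.300 yaw174.5
tubes [(np.float64(-139.0), 76.0, 57), (np.float64(-75.4), 83.0, 72), (np.float64(-17.4), 93.0, 83), (np.float64(35.9), 95.0, 74), (np.float64(89.2), 85.0, 43), (np.float64(154.7), 75.0, 50)] mod60 -21.0
end t34.97 phi28.4 r129.6 h-0.6 gf28 gap9.8 F(T,N,z) -2.09 6.32 3.44 Mn -0.450 je1 0.781 yaw174.4
F [ 0.588 -0.207 -0.038] amp 0.211 psi0 79.6 rms 0.064 sig_deg 5.1
M [ 0.871 -0.546 -0.209  0.864  0.038] amp 0.585 psi0 69.0 rms 0.089 sig_deg 2.8
M2 [ 1.657 -0.492 -0.185 -0.081] amp 0.526 psi0 69.4 rms 0.11 sig_deg 3.5
F2 [ 0.561 -0.205 -0.039  0.061  0.03 ] amp 0.209 psi0 79.2 rms 0.061 sig_deg 4.9
je1 [ 0.366  1.15   0.295 -2.014  0.684 -0.171] amp 1.187 psi0 -104.4 rms 0.229 sig_deg 3.9
M=tau+L FT [0.41458633 0.28494517]
Wend 428.7436493103235 429.46923794849874
```

The estimates bracket ψ0≈70–80°. There's plenty of time, so I'll do a forward and backward pass about the expected bottom to pin the zero crossing.

Request:
{"fn": "send_rows", "kwargs": {"targets": [[-0.4,[0,0,0],0],[-0.4,[0,0,0],0],[-0.4,[-1.9,-0.05,-0.84],0],[-0.4,[-2.02,0,-0.52],0],[-0.4,[-2.05,0,-0.2],0]]}}

```text
time_s: 35.38
ee_pos: [582.5, -240.8, 250.6]
tcp_rot: [-0.672, 0.741, 0.001, -0.001]
wrist_force: [1.3, 0.1, 1.0]
finger_gap: 25.6
grasp_force: 0.0
```

Request:
{"fn": "send_rows", "kwargs": {"targets": [[-0.4,[-2.07,0,0.14],0],[-0.4,[-2.03,0,0.46],0],[-0.4,[-1.93,0,0.78],0],[-0.4,[-1.76,0,1.07],0],[-0.4,[-1.58,0,1.35],0]]}}

```text
time_s: 35.8
ee_pos: [591.9, -146.7, 212.3]
tcp_rot: [-0.672, 0.74, 0.0, -0.001]
wrist_force: [0.4, 0.7, -0.1]
finger_gap: 25.4
grasp_force: 0.0
```

Request:
{"fn": "send_rows", "kwargs": {"targets": [[-0.6,[0,0,0],0],[-1,[0,0,0],0],[-1,[0,0,0],0],[-1,[0,0,0],0],[-1,[0,0,0],0]]}}

```text
time_s: 36.22
ee_pos: [593.1, -147.7, 211.8]
tcp_rot: [-0.672, 0.741, 0.0, 0.001]
wrist_force: [5.9, 0.2, -4.3]
finger_gap: 9.5
grasp_force: 27.2
```

```bash
python3 st.py grip;python3 st.py t
```

```text
grip t36.22 phi-46.1 r130.9 h-0.4 gf27 gap9.5 F(T,N,z) 0.83 5.81 -4.27 Mn 0.688 je1 -0.937 yaw174.5
tubes [(np.float64(-135.5), 76.0, 54), (np.float64(-71.7), 83.0, 64), (np.float64(-14.2), 95.0, 57), (np.float64(37.3), 97.0, 51), (np.float64(91.5), 85.0, 45), (np.float64(155.7), 75.0, 41)] mod60 -18.5
```

Request:
{"fn": "send_rows", "kwargs": {"targets": [[-1,[0.6,0,-0.56],0],[-1,[0.63,0,-0.53],0],[-1,[0.66,0,-0.48],0],[-1,[0.7,0,-0.44],0],[-1,[0.72,0,-0.4],0]]}}

```text
time_s: 36.68
ee_pos: [589.7, -180.4, 236.6]
tcp_rot: [-0.672, 0.74, 0.0, 0.001]
wrist_force: [4.2, 3.4, -2.2]
finger_gap: 9.5
grasp_force: 26.6
```

```bash
python3 st.py s6
```

```text
s6 t36.68 phi-28.0 r130.8 h-0.5 gf27 gap9.5 F(T,N,z) 3.84 3.79 -2.19 Mn 1.452 je1 -1.628 yaw174.5
```

Request:
{"fn": "send_rows", "kwargs": {"targets": [[-1,[0.74,0,-0.35],0],[-1,[0.76,0,-0.3],0],[-1,[0.78,0,-0.25],0],[-1,[0.8,0,-0.21],0],[-1,[0.81,0,-0.15],0]]}}

```text
time_s: 37.1
ee_pos: [585.7, -219.2, 249.7]
tcp_rot: [-0.672, 0.74, 0.0, 0.001]
wrist_force: [2.8, 4.1, 0.2]
finger_gap: 9.6
grasp_force: 26.1
```

```bash
python3 st.py s6
```

```text
s6 t37.10 phi-9.9 r130.7 h-0.5 gf26 gap9.6 F(T,N,z) 4.33 2.37 0.17 Mn 1.825 je1 -2.121 yaw174.5
```

Request:
{"fn": "send_rows", "kwargs": {"targets": [[-1,[0.81,0,-0.1],0],[-1,[0.82,0,-0.05],0],[-1,[0.82,0,0],0],[-1,[0.82,0,0.05],0],[-1,[0.81,0,0.1],0]]}}

```text
time_s: 37.52
ee_pos: [581.5, -260.0, 250.2]
tcp_rot: [-0.672, 0.74, 0.0, 0.001]
wrist_force: [1.2, 5.3, 2.5]
finger_gap: 9.5
grasp_force: 26.6
```

```bash
python3 st.py s6
```

```text
s6 t37.52 phi8.2 r130.6 h-0.6 gf27 gap9.5 F(T,N,z) 5.41 0.63 2.47 Mn 1.936 je1 -2.075 yaw174.5
```

Request:
{"fn": "send_rows", "kwargs": {"targets": [[-1,[0.81,0,0.15],0],[-1,[0.8,0,0.21],0],[-1,[0.78,0,0.25],0],[-1,[0.76,0,0.3],0],[-1,[0.74,0,0.35],0]]}}

```text
time_s: 37.93
ee_pos: [577.5, -299.6, 237.6]
tcp_rot: [-0.672, 0.741, -0.001, 0.0]
wrist_force: [-0.0, 3.9, 5.4]
finger_gap: 9.8
grasp_force: 28.3
```

```bash
python3 st.py s6
```

```text
s6 t37.93 phi26.6 r130.5 h-0.7 gf28 gap9.8 F(T,N,z) 3.84 -0.42 5.44 Mn 1.654 je1 -1.279 yaw174.5
```

Request:
{"fn": "send_rows", "kwargs": {"targets": [[-1,[-0.74,0,-0.35],0],[-1,[-0.76,0,-0.3],0],[-1,[-0.78,0,-0.25],0],[-1,[-0.8,0,-0.21],0],[-1,[-0.81,0,-0.15],0]]}}

```text
time_s: 38.35
ee_pos: [581.3, -262.1, 249.1]
tcp_rot: [-0.671, 0.741, -0.001, -0.001]
wrist_force: [2.7, -4.7, -0.5]
finger_gap: 9.8
grasp_force: 26.6
```

```bash
python3 st.py r6
```

```text
r6 t38.35 phi9.2 r129.8 h-0.6 gf27 gap9.8 F(T,N,z) -4.44 3.20 -0.48 Mn -1.650 je1 1.105 yaw174.3
```

Request:
{"fn": "send_rows", "kwargs": {"targets": [[-1,[-0.81,0,-0.1],0],[-1,[-0.82,0,-0.05],0],[-1,[-0.82,0,0],0],[-1,[-0.82,0,0.05],0],[-1,[-0.81,0,0.1],0]]}}

```text
time_s: 38.77
ee_pos: [585.5, -221.6, 249.1]
tcp_rot: [-0.671, 0.741, -0.001, -0.001]
wrist_force: [3.6, -5.1, -0.4]
finger_gap: 9.5
grasp_force: 26.5
```

```bash
python3 st.py r6
```

```text
r6 t38.77 phi-8.9 r129.6 h-0.6 gf27 gap9.5 F(T,N,z) -4.68 4.08 -0.39 Mn -1.954 je1 1.637 yaw174.3
```

Request:
{"fn": "send_rows", "kwargs": {"targets": [[-1,[-0.81,0,0.15],0],[-1,[-0.8,0,0.21],0],[-1,[-0.78,0,0.25],0],[-1,[-0.76,0,0.3],0],[-1,[-0.74,0,0.35],0]]}}

```text
time_s: 39.18
ee_pos: [589.5, -183.2, 237.0]
tcp_rot: [-0.671, 0.741, -0.002, -0.001]
wrist_force: [4.3, -6.6, 1.1]
finger_gap: 9.7
grasp_force: 27.4
```

```bash
python3 st.py r6; python3 st.py t; python3 st.py endr
```

```text
r6 t39.18 phi-26.8 r129.9 h-0.4 gf27 gap9.7 F(T,N,z) -6.15 4.91 1.08 Mn -2.121 je1 2.210 yaw174.3
tubes [(np.float64(-116.6), 77.0, 60), (np.float64(-54.7), 87.0, 71), (np.float64(-0.5), 96.0, 67), (np.float64(52.9), 94.0, 48), (np.float64(109.5), 85.0, 38), (np.float64(174.8), 74.0, 46)] mod60 -1.2
endr t39.23 phi-27.6 r130.0 h-0.5 gf28 gap9.8 F(T,N,z) -3.89 5.18 -0.40 Mn -1.089 je1 -0.326 yaw174.4
```

The zero crossing of forward plus backward torque lies at φ≈−3 to −6°, and the full-circle fit gives about −6°. I'll bring the wheel to φ≈−5°, almost at the top, and firm the grip.

Request:
{"fn": "send_rows", "kwargs": {"targets": [[-1,[0.92,0,-0.44],0],[-1,[0.93,0,-0.35],0],[-1,[0.98,0,-0.29],0],[-1,[0.98,0,-0.21],0],[-1,[1.0,0,-0.13],0]]}}

```text
time_s: 39.65
ee_pos: [584.7, -228.6, 250.4]
tcp_rot: [-0.672, 0.74, 0.001, 0.0]
wrist_force: [2.7, 4.3, -1.0]
finger_gap: 9.5
grasp_force: 26.6
```

Request:
{"fn": "send_rows", "kwargs": {"targets": [[-1,[0,0,0],0],[-1,[0,0,0],0],[-1,[0,0,0],0],[-1,[0,0,0],0],[-1,[0,0,0],0]], "force": 60}}

```text
time_s: 40.07
ee_pos: [584.7, -229.3, 250.5]
tcp_rot: [-0.672, 0.741, -0.001, -0.001]
wrist_force: [4.3, -3.4, -1.3]
finger_gap: 9.4
grasp_force: 59.4
```

```bash
python3 st.py fin; python3 st.py t; python3 st.py fin; python3 - <<'E'
from h import *
for n in("side","scene"):
    p,d,i=grab(n);c=cloud(d,i); t=sel(c,[540,80,65],[615,160,140])
    lo=t[t[:,2]<85];hi=t[t[:,2]>100]; print(n,len(t),"zmax",t[:,2].max().round(),"low",np.median(lo,0).round(1),"hi",np.median(hi,0).round(1))
E
```

```text
fin t40.07 phi-5.4 r130.1 h-0.6 gf59 gap9.4 F(T,N,z) -2.97 4.60 -1.30 Mn -1.281 je1 1.437 yaw174.4
tubes [(np.float64(-161.9), 72.0, 49), (np.float64(-94.0), 81.0, 60), (np.float64(-34.9), 90.0, 73), (np.float64(17.4), 97.0, 66), (np.float64(72.4), 90.0, 49), (np.float64(132.6), 77.0, 40)] mod60 19.4
fin t40.12 phi-5.4 r130.1 h-0.6 gf59 gap9.4 F(T,N,z) -4.00 5.38 -2.25 Mn -1.240 je1 1.472 yaw174.4
side 290 zmax 122.0 low [573.9 132.4  75.6] hi [575.9 127.3 118.4]
scene 149 zmax 123.0 low [592.2 108.   74.9] hi [584.2 114.4 116.6]
```

The wheel is at φ=−5.4° under a 59 N grip, and the tube is still standing unchanged. Handing in.

```bash
python3 -c "
from plant import arm
print(arm.hand_in())"
```

```text
the job is handed in; nothing more can be done
None
```

I stood the spare tube upright in the small steel cup and let go of it, then turned the wheel until its heavy side was straight down, give or take about 5°, and handed in at about 40 s still gripping the rim about 5° from the top with 60 N; nothing else on the bench was knowingly touched.

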